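# Repack the sample case with pocket books

## Task

Open the clear-lidded sample case by pushing its release button, take the thick old sample copy out and lay it flat in the middle of the cork mat. Then move all the thin pocket books from the dark wooden pallet, one at a time, into the case so that they lie flat, and shut the lid until it latches. Do not touch the mug or the tape roll.

Things in the scene. Friction and masses are not known exactly. Their poses are not given: they have to be found in the camera images.
- case_in (a point): Sample case, fixed: grey tray with a clear clamshell lid. Centre of its inner floor, 5 mm above the table; z up, x from the front (button side, facing the robot) to the hinge side, y along the case. Inside 120 (x) by 215 (y) mm; tray walls 5 mm thick, 20 mm above this floor. Lid shut: 42 mm free height, so two layers of pocket books, two side by side along y, long edges along x, centred 48 mm either side.
- lid (a joint): Lid angle: 0 shut, 1.65 rad open at its stop, just past upright. A spring drives it open (about 1 s) whenever it is not latched. To shut it, swing it over from behind and push down on the front part of its top (about 2 N to hold, under 8 N through the catch); it latches by itself below 0.02 rad and then stays shut.
- lid_hinge (a point): Middle of the lid's hinge line, on the far side of the case, 25 mm above the table; fixed to the case. The hinge line runs along y; x and z as for case_in.
- lid_front (a point): Middle of the lid's front top edge (far from the hinge). The lid is a shell 130 by 225 by 26 mm deep with a flat clear top; own x runs from this edge towards the hinge in the plane of the top, own z is the top's outward normal. Hinge line: 130 mm along own x and 26 mm along own -z from here. Shut, the top is 51 mm above the table.
- release_top (a point): Centre of the top of the release button: a round steel button 22 mm across on a black collar 38 mm across, on the grey block at the middle of the case's front, about 48 mm above the table. Pushed straight down.
- release (a joint): How far the release button is pushed in, m: 0 up, 0.006 fully down. A spring returns it; about 1.2 N starts it and 4 N holds it fully down. The catch lets the lid go at about 3 mm.
- old_copy_mid (a point): The old sample copy: a thicker book, grey cover, 85 mm long (own x), 60 mm wide (own y), 30 mm thick (own z), about 120 g. This point is its centre, 15 mm above its underside. It starts lying inside the case and stands 10 mm higher than the tray wall.
- book_1_mid (a point): A pocket book with cream cover, cream pages and black spine and edges: 85 mm long (own x), 60 mm wide (own y), 16 mm thick (own z), about 70 g. This point is its centre, 8 mm above its underside. Lies at the bottom of the pile on the pallet.
- book_2_mid (a point): A pocket book with cream cover, cream pages and black spine and edges: 85 mm long (own x), 60 mm wide (own y), 16 mm thick (own z), about 70 g. This point is its centre, 8 mm above its underside. Lies on book_1 in the pile.
- book_3_mid (a point): A pocket book with cream cover, cream pages and black spine and edges: 85 mm long (own x), 60 mm wide (own y), 16 mm thick (own z), about 70 g. This point is its centre, 8 mm above its underside. Lies on book_2, top of the pile; may be absent.
- book_4_mid (a point): A pocket book with cream cover, cream pages and black spine and edges: 85 mm long (own x), 60 mm wide (own y), 16 mm thick (own z), about 70 g. This point is its centre, 8 mm above its underside. Lies alone beside the pile on the pallet; may be absent.
- pallet_top (a point): The dark wooden pallet: a fixed board 250 mm (x) by 130 mm (y), 12 mm thick. This point is the centre of its top. To the left or to the right of the case.
- mat_top (a point): The cork mat: a fixed square 150 mm by 150 mm, 6 mm thick. This point is the centre of its top. On the other side of the case from the pallet.
- mug: Bystander: a white mug, 76 mm across, 90 mm high; origin at the centre of its underside. Not to be touched.
- tape_roll: Bystander: a roll of brown tape lying flat, 90 mm across, 45 mm high; origin at the centre of its underside. Not to be touched.

How it is judged:
By the outcome, as a careful person would: the job done as asked, in the order asked, and still so for the second after the job is handed in, with the robot touching nothing.
Of book_3, book_4 only 1 to 2 are there at a start; the rules pass over those that are not, and their reading is None.
At some moment in a run one of old_copy, book_4 may be knocked a few centimetres aside while the robot is not near it.
Once in a run the grip may slacken for a moment while it holds something.
It also fails if it takes over 210 s, if anything falls off the work surface, if the arm or the gripper's body presses on something with over 40 N, if the wrist force passes 120 N, or if a joint passes its speed limit or range.

## Robot

A 7-joint arm with a two-finger parallel gripper is mounted at the origin on the work surface. World frame = base frame: x ahead of the robot, y to its left, z up, the work surface at z = 0. Lengths are in m, angles in rad, forces in N, time in s.
With the tool pointing down it reaches from about 0.425 to 1.025 m from the base axis. Payload 3.6 kg.
Tool frame: the origin (TCP) lies at the very end of the fingers, on their centre line; the grasp point (between the pads) lies 19 mm behind it; y points along the fingers, z is the direction in which the jaws open and shut, and the axes are right-handed (so a half turn about y gives the same grasp; the last joint's range is limited). The gripper opens to 85 mm and grips with 20 to 120 N. Pads are 22 mm wide; open, the fingers measure 114 mm over their backs; the gripper's body (76 mm by 85 mm) begins 54 mm behind the grasp point. The pads swing forward as they close: fully open they stand 13 mm farther back than shut.
Start: joints at [1.254, 0.591, 0.048, 1.609, -0.033, 0.943, -0.034], TCP at [0.16, -0.707, 0.206] pointing down, gripper open.
Joint ranges: [-2.69, 2.69], [-0.47, 2.24], [-1.27, 1.36], [0.19, 2.51], [-1.53, 4.68], [0.08, 2.07], [-3.09, 3.09]. Speed limits (rad/s): [2.57, 2.57, 3.14, 3.14, 3.14, 3.14, 3.14].

## Interface

Orientations are given as a unit quaternion [w, x, y, z].
In Python, from station import robot, cams gives the robot as it stands.
- The arm moves only by the tool arm_command, never from a script. Its argument "deltas" is a list that holds one entry, the list of rows, each a list of 7 numbers: the shift along the world's x, y, z in units of 30 mm (1.0 is 30 mm), then the turn, a rotation vector about the world's x, y, z in degrees, then the opening, from -1 (shut) to 1 (fully open). A call has 1 to 12 rows; each row is the pose to reach, as a shift and turn from the pose commanded when the call began; what a row does not reach only later rows make up. A row lasts 1/12 s, in which the tool goes at most 41.7 mm and 7.16 degrees, less where a joint would pass 70% of its speed; a pose out of reach is approached as far as the arm can. A call with a gripper value outside its range is refused whole. The fingers move at their own pace and stop on an object; "squeeze" is the grip in N (left out, the last holds). Time passes only in rows, so rows that repeat a pose let the fingers close. It gives the time, the measured TCP pose, the force and the opening at its end, in the units of the state.
- robot.get_obs(): the state, without advancing time (a new reading comes with each control period).
- cams.read_camera(name): name is "scene" or "top" or "wrist"; returns a dict with "pixels" (384x512x3 uint8, red, green, blue), "fx", "fy", "cx", "cy" (pixels), "R" (3x3) and "t" (3): a world point X has camera coordinates R X + t. Camera axes: x right, y down, z forward; pixel columns grow to the right and rows downward; lengths in m; the calibration is good to about 2 mm. A picture is of the moment at which its call begins. There is no depth.
- robot.hand_in(): hands the job in, once; it reports no verdict.
Trained networks look in a picture, given as the dict that the camera call returned (one of the last four; its "shot" number tells which), for a name from the list of things; names that differ only in an ending like _2 or _b are one class to them, and where a whole thing is asked for, a point or a joint stands for the part that bears it (a point fixed in the world has none). Each returns a list of dicts, best first, with "score" (0 to 1); they miss things now and then, are a little off and sometimes report something else, mostly with a low value. They report only what shows in the picture. A call takes as long as a camera call.
- cams.outline_of(label, picture): "mask" (384x512 bool, what is visible of it) and "extent" ([left, top, right, bottom] in pixels, round what is visible of it).
The state is a dict: "time": time; "joint_positions": joint angles; "joint_vel": joint speeds; "tau": joint torques, N m; "tcp_pos": TCP position; "orientation": TCP orientation; "ft_force": force on the tool from outside, world axes, zero at the start; "torque": the same for the moment, N m; "grip_width": finger opening in m.
Only numpy, scipy, OpenCV 4.12 (cv2) and the standard library are available. Lean on these libraries where they do the work, as an engineer would, in place of code of your own. Each camera call takes 0.05 s, during which the arm holds its last target.

## Working session

There is one attempt and no reset: what is moved stays moved. The work goes in short steps, Python scripts to look and compute and a tool call to move; the robot and the scene stay as the last step left them, time stands still between calls to the robot, and variables do not carry over. Pictures are saved under pics/ and viewed, and the job is handed in when it is done.

Besides the shell and the picture viewer there is one more tool, called after ">>>" by a JSON object that holds its "name" and its "arguments". arm_command: Moves the arm, as the interface text tells. Its arguments: {"type":"object","properties":{"deltas":{"type":"array"},"squeeze":{"type":"number"}},"required":["deltas"]}

```bash
ls; mkdir -p pics
python3 - <<'E'
from station import robot, cams
import cv2
o=robot.get_obs(); print({k:(v if not hasattr(v,'round') else v) for k,v in o.items()})
for n in ["scene","top","wrist"]:
    p=cams.read_camera(n); cv2.imwrite(f"pics/a_{n}.png",p["pixels"][:,:,::-1]); print(n,p["fx"],p["cx"],p["cy"],p["R"],p["t"],p.get("shot"))
E
```

```text
pics
{'time': 0.0, 'joint_positions': array([ 1.25449211,  0.59212429,  0.0482745 ,  1.60985483, -0.03331892,
        0.94271513, -0.03367602]), 'joint_vel': array([-0.00150345, -0.00128129, -0.00093721,  0.00042382, -0.00052651,
        0.00024944,  0.00015712]), 'tau': array([ 2.60189827e-04, -5.48691165e+01,  1.54645085e+00, -1.98122889e+01,
        9.34295560e-03,  8.76656180e-03,  4.05609285e-06]), 'tcp_pos': array([ 0.16002257, -0.70618898,  0.20512447]), 'orientation': array([ 0.07852485, -0.07877555,  0.70352108, -0.7019162 ]), 'ft_force': array([-0.67594665, -0.11417239, -0.37714461]), 'torque': array([0.00527027, 0.02245025, 0.0009738 ]), 'grip_width': 0.08558267485617196}
scene 459.4659931095418 249.9613008443056 195.29908290413928 [[ 0.06091538  0.99812055 -0.00668421]
 [ 0.62360265 -0.04328566 -0.78054218]
 [-0.77936452  0.04337873 -0.62506738]] [-0.05103355 -0.29746747  1.47268987] 1
top 363.9418427999236 254.2403245461644 190.91113978962971 [[ 0.0217184  -0.99975296 -0.00472587]
 [-0.99841632 -0.02144351 -0.05200993]
 [ 0.05189574  0.00584796 -0.99863539]] [0.00339312 0.53802167 1.0265093 ] 2
wrist 290.4940191707236 259.3768402338643 193.560503856886 [[ 0.2218256  -0.97508169 -0.00301736]
 [-0.93620869 -0.21384525  0.27889694]
 [-0.27259254 -0.0590416  -0.9603163 ]] [-0.72343474 -0.03765766  0.37795231] 3
```

View pics/a_top.png

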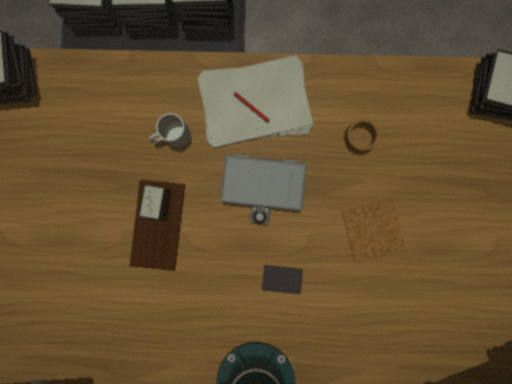

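View pics/a_scene.png

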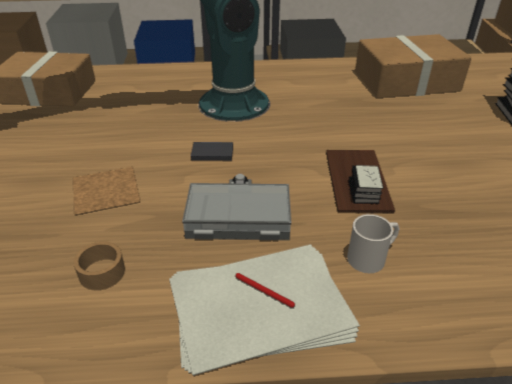

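The top view shows the pallet at left (155,225) with one pile at its far end (155,202), the case at (263,183) with its button at (260,215), the mat at (373,232), the mug at (172,130) and the tape roll at (360,137). The scene view shows three books stacked and none alone beside the pile.

```bash
cat > h.py <<'E'
from station import robot, cams
import cv2, numpy as np
from scipy.spatial.transform import Rotation as Rn
def onplane(p,uv,z):
    uv=np.atleast_2d(uv).astype(float)
    d=np.c_[(uv[:,0]-p["cx"])/p["fx"],(uv[:,1]-p["cy"])/p["fy"],np.ones(len(uv))]@p["R"]
    c=-p["R"].T@p["t"]
    s=(z-c[2])/d[:,2]
    return c+d*s[:,None]
def proj(p,X):
    q=np.atleast_2d(X)@p["R"].T+p["t"]
    return np.c_[q[:,0]/q[:,2]*p["fx"]+p["cx"],q[:,1]/q[:,2]*p["fy"]+p["cy"]]
def rect(p,mask,z):
    c=max(cv2.findContours(mask.astype(np.uint8),cv2.RETR_EXTERNAL,cv2.CHAIN_APPROX_NONE)[0],key=cv2.contourArea)[:,0]
    w=onplane(p,c,z)[:,:2]
    return cv2.minAreaRect((w*1000).astype(np.float32))
def snap(n,f=None,scale=1):
    p=cams.read_camera(n)
    if f: cv2.imwrite(f"pics/{f}.png",p["pixels"][:,:,::-1])
    return p
def find(p,label,z):
    r=cams.outline_of(label,p)
    out=[]
    for d in r[:4]:
        print(label,round(d["score"],2),d["extent"],int(d["mask"].sum()), rect(p,d["mask"],z) if d["mask"].sum()>5 else None)
    return r
def st():
    o=robot.get_obs(); R=Rn.from_quat(np.roll(o["orientation"],-1)).as_matrix()
    print("t",round(o["time"],2),"tcp",o["tcp_pos"].round(4),"F",o["ft_force"].round(1),"w",round(o["grip_width"],4)); print(R.round(3)); return o
E
python3 - <<'E'
from h import *
st()
for n in ["top","scene"]:
    p=snap(n); print(n)
    for l,z in [("lid",.051),("release_top",.048),("old_copy_mid",.035),("book_1_mid",.06),("pallet_top",.012),("mat_top",.006),("mug",.09),("tape_roll",.045)]:
        try: find(p,l,z)
        except Exception as e: print(l,e)
    c=p["pixels"]
    if n=="top": c=c[130:290,110:430]
    else: c=c[130:310,50:410]
    cv2.imwrite(f"pics/b_{n}.png",cv2.resize(c[:,:,::-1],None,fx=2.2,fy=2.2,interpolation=cv2.INTER_CUBIC))
E
```

```text
t 0.15 tcp [ 0.16   -0.7064  0.2054] F [ 0.7  0.7 -0.2] w 0.0852
[[-0.975 -0.001  0.221]
 [-0.221  0.002 -0.975]
 [ 0.    -1.    -0.002]]
top
lid 0.65 [220.9, 155.9, 307.3, 207.9] 3889 ((560.6261596679688, -9.454170227050781), (227.04966735839844, 133.87472534179688), 85.05204772949219)
release_top 0.44 [255.3, 213.1, 262.1, 221.3] 41 ((467.16357421875, -1.1819190979003906), (16.495771408081055, 19.290390014648438), 1.2472171783447266)
release_top 0.16 [220.1, 153.3, 307.6, 221.4] 4366 ((539.9525146484375, -7.014091491699219), (230.5182342529297, 187.9663543701172), 84.03252410888672)
pallet_top 0.75 [131.3, 177.7, 185.2, 267.9] 3216 ((438.501953125, 290.34814453125), (131.4365234375, 252.055908203125), 85.42005920410156)
mat_top 0.83 [339.8, 200.3, 406.0, 260.6] 2754 ((432.3664855957031, -328.5715637207031), (152.3013458251953, 152.4910430908203), 14.614472389221191)
mug 0.78 [155.8, 112.9, 190.4, 146.3] 859 ((696.7653198242188, 241.34474182128906), (99.71868896484375, 83.57015228271484), 79.8369140625)
tape_roll 0.76 [345.5, 122.6, 375.3, 155.8] 599 ((697.0293579101562, -280.967590
[... 712 characters left out ...]
.0] 2410 ((444.642578125, 287.86566162109375), (137.03990173339844, 266.31884765625), 84.25098419189453)
mat_top 0.56 [72.7, 167.9, 140.5, 218.3] 2452 ((437.0059814453125, -328.00140380859375), (159.93392944335938, 150.77098083496094), 15.340404510498047)
mug 0.79 [349.2, 214.6, 400.4, 275.1] 2221 ((740.6801147460938, 224.42105102539062), (83.8225326538086, 157.04025268554688), 57.74711990356445)
tape_roll 0.83 [74.5, 243.1, 126.7, 285.7] 1809 ((722.8768920898438, -278.6850891113281), (129.3943328857422, 88.49030303955078), 23.67535972595215)
tape_roll 0.29 [179.2, 183.7, 289.0, 235.9] 5142 ((568.4799194335938, -11.878738403320312), (232.0807647705078, 167.66314697265625), 84.79966735839844)
```

View pics/b_top.png

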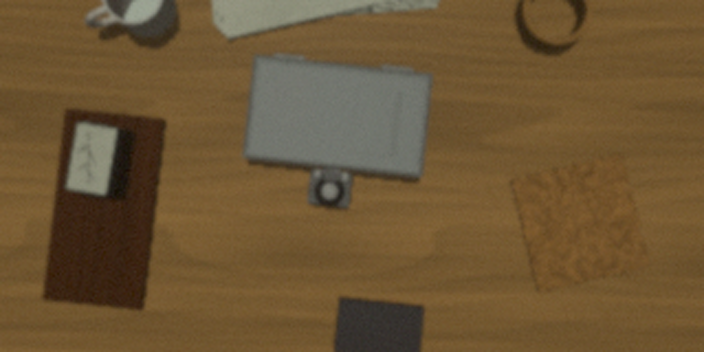

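View pics/b_scene.png

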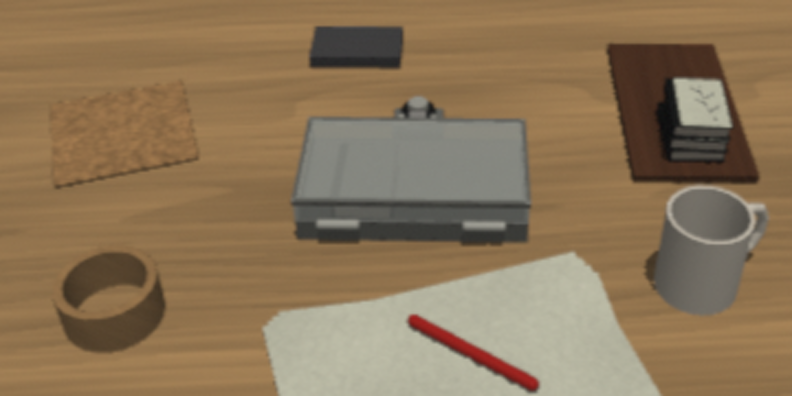

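The numbers agree: the case yaw is about -5°, its centre about (0.561,-0.009) and the button about (0.4675,-0.0015). Three books lie on the pallet in one pile. First I go to the button with the gripper shut.

>>> {"name": "arm_command", "arguments": {"deltas": [[[11, 10, 0, 0, 0, -18, -1], [11, 10, 0, 0, 0, -18, -1], [11, 10, 0, 0, 0, -18, -1], [11, 10, 0, 0, 0, -18, -1], [11, 10, 0, 0, 0, -18, -1], [11, 10, 0, 0, 0, -18, -1], [11, 10, 0, 0, 0, -18, -1], [11, 10, 0, 0, 0, -18, -1], [11, 10, 0, 0, 0, -18, -1], [11, 10, 0, 0, 0, -18, -1], [11, 10, 0, 0, 0, -18, -1], [11, 10, 0, 0, 0, -18, -1]]]}}

```text
time: 2.05
tcp_pos: [0.4984, -0.3989, 0.2063]
orientation: [-0.026, 0.029, 0.708, -0.705]
ft_force: [0.4, 0.8, -0.4]
grip_width: -0.0003
```

Run:
```python
from h import *
st()
p=snap("top"); st()
find(p,"release_top",.048)
m=cams.outline_of("release_top",p)
```

```text
t 2.05 tcp [ 0.4984 -0.3989  0.2063] F [ 0.4  0.8 -0.4] w -0.0003
[[-0.997  0.005 -0.078]
 [ 0.078  0.004 -0.997]
 [-0.005 -1.    -0.005]]
t 2.1 tcp [ 0.4948 -0.4025  0.2063] F [-0.2 -0.7 -0. ] w -0.0001
[[-0.997  0.002 -0.082]
 [ 0.082  0.002 -0.997]
 [-0.002 -1.    -0.002]]
release_top 0.54 [256.7, 213.7, 262.3, 220.6] 44 ((467.161865234375, -1.180027961730957), (17.510892868041992, 17.54092025756836), 46.179710388183594)
release_top 0.37 [221.9, 156.0, 308.3, 227.0] 4323 ((539.4635009765625, -8.662269592285156), (229.8284149169922, 185.64263916015625), 84.82339477539062)
```

>>> {"name": "arm_command", "arguments": {"deltas": [[[-0.75, 13.5, -2, 0, 0, 0, -1], [-0.75, 13.5, -2, 0, 0, 0, -1], [-0.75, 13.5, -2, 0, 0, 0, -1], [-0.75, 13.5, -2, 0, 0, 0, -1], [-0.75, 13.5, -2, 0, 0, 0, -1], [-0.75, 13.5, -2, 0, 0, 0, -1], [-0.75, 13.5, -2, 0, 0, 0, -1], [-0.75, 13.5, -2, 0, 0, 0, -1], [-0.75, 13.5, -2, 0, 0, 0, -1], [-0.75, 13.5, -2, 0, 0, 0, -1], [-0.75, 13.5, -3.8, 0, 0, 0, -1], [-0.75, 13.5, -4.2, 0, 0, 0, -1]]]}}

```text
time: 3.2
tcp_pos: [0.4683, -0.0011, 0.0796]
orientation: [-0.031, 0.032, 0.707, -0.706]
ft_force: [-0.9, -1.1, -0.8]
grip_width: -0.0001
```

Run:
```python
from h import *
p=snap("wrist","c_wrist"); st()
find(p,"release_top",.048)
print(proj(p,[[.4675,-.0015,.048]]))
p=snap("scene","c_scene")
```

```text
t 3.25 tcp [ 0.4649 -0.0028  0.076 ] F [-0.6 -0.5 -2. ] w -0.0002
[[-0.996 -0.007 -0.091]
 [ 0.091 -0.001 -0.996]
 [ 0.007 -1.     0.002]]
release_top 0.94 [242.2, 198.6, 273.4, 229.1] 719 ((465.0805358886719, -0.9094734191894531), (21.66512680053711, 22.244888305664062), 41.115684509277344)
[[259.87390736 211.1991371 ]]
```

View pics/c_wrist.png

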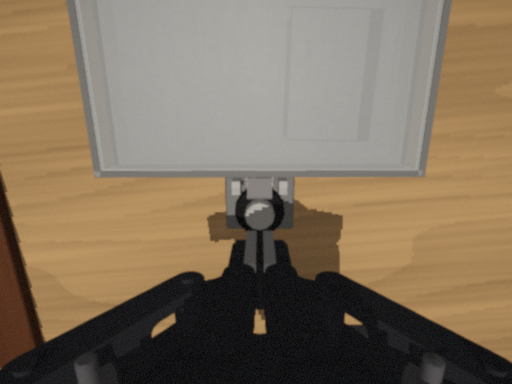

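The wrist view shows the shut lid, and the button at (260,214) right under the closed fingertips. The old copy shows through the lid at (330,75). I press down now.

>>> {"name": "arm_command", "arguments": {"deltas": [[[0, 0, -0.4, 0, 0, 0, -1], [0, 0, -0.8, 0, 0, 0, -1], [0, 0, -1.05, 0, 0, 0, -1], [0, 0, -1.15, 0, 0, 0, -1], [0, 0, -1.2, 0, 0, 0, -1], [0, 0, -1.2, 0, 0, 0, -1], [0, 0, -1.2, 0, 0, 0, -1]]]}}

```text
time: 3.93
tcp_pos: [0.4682, -0.0024, 0.045]
orientation: [-0.032, 0.033, 0.706, -0.706]
ft_force: [0.5, -0.0, -0.8]
grip_width: 0.0002
```

Run:
```python
from h import *
p=snap("scene","d_scene"); st()
```

```text
t 3.98 tcp [ 0.4682 -0.0022  0.0449] F [ 0.7  0.2 -0.9] w -0.0002
[[-0.996  0.001 -0.092]
 [ 0.092  0.    -0.996]
 [-0.001 -1.    -0.   ]]
```

View pics/d_scene.png

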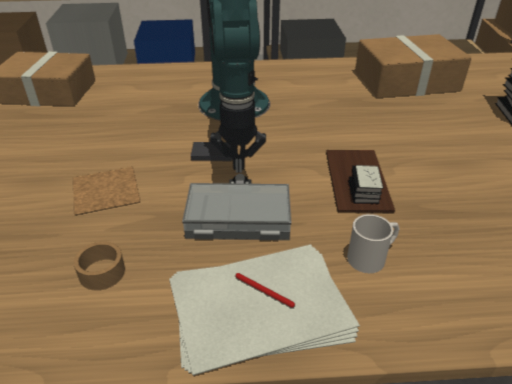

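Still shut, with almost no force. I press a little deeper.

>>> {"name": "arm_command", "arguments": {"deltas": [[[0, 0, -0.05, 0, 0, 0, -1], [0, 0, -0.1, 0, 0, 0, -1], [0, 0, -0.14, 0, 0, 0, -1], [0, 0, -0.14, 0, 0, 0, -1], [0, 0, -0.14, 0, 0, 0, -1]]]}}

```text
time: 4.4
tcp_pos: [0.4676, -0.002, 0.04]
orientation: [0.032, -0.032, -0.706, 0.706]
ft_force: [-1.0, -1.3, -0.6]
grip_width: -0.0003
```

Run:
```python
from h import *
p=snap("scene","e_scene"); st()
```

```text
t 4.45 tcp [ 0.4676 -0.002   0.04  ] F [0.7 0.3 0.9] w -0.0004
[[-0.996 -0.    -0.091]
 [ 0.091  0.    -0.996]
 [ 0.    -1.     0.   ]]
```

View pics/e_scene.png

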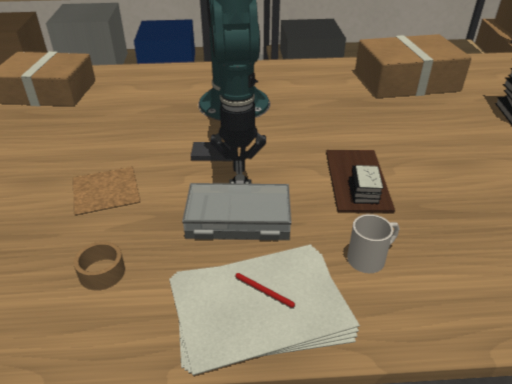

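Run:
```python
from h import *
p=snap("wrist"); st(); print(-p["R"].T@p["t"])
print(proj(p,[[.4675,-.0015,.048],[.4676,-.002,.04]]))
cv2.imwrite("pics/f_w.png",cv2.resize(p["pixels"][100:340,100:420,::-1],None,fx=2.4,fy=2.4,interpolation=cv2.INTER_CUBIC))
p=snap("scene");cv2.imwrite("pics/f_s.png",cv2.resize(p["pixels"][130:230,180:310,::-1],None,fx=5,fy=5,interpolation=cv2.INTER_CUBIC))
```

```text
t 4.5 tcp [ 0.4677 -0.0021  0.0401] F [ 0.  -0.6 -0.1] w 0.0
[[-0.996 -0.    -0.091]
 [ 0.091 -0.    -0.996]
 [ 0.    -1.     0.   ]]
[ 0.53726149 -0.00876192  0.20604755]
[[258.13135948 232.87178665]
 [258.99432382 227.34129862]]
```

View pics/f_w.png

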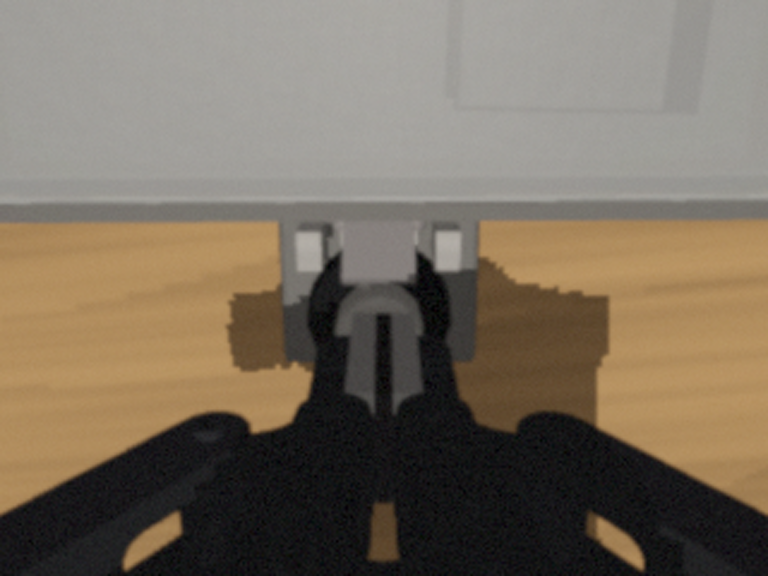

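View pics/f_s.png

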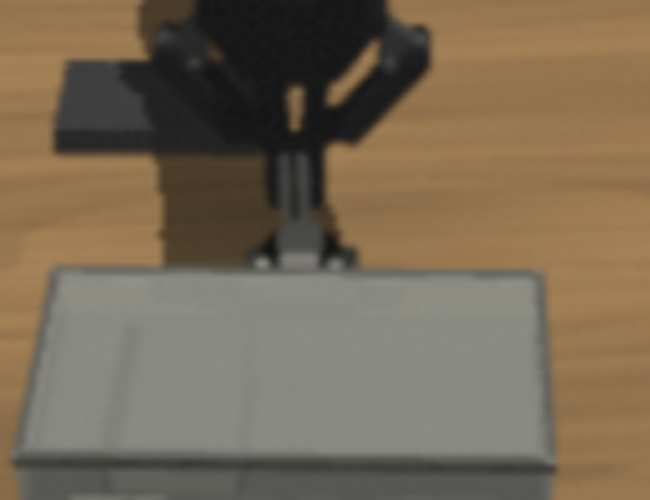

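>>> {"name": "arm_command", "arguments": {"deltas": [[[0, 0, -0.05, 0, 0, 0, -1], [0, 0, -0.1, 0, 0, 0, -1], [0, 0, -0.1, 0, 0, 0, -1], [0, 0, -0.1, 0, 0, 0, -1]]]}}

```text
time: 4.88
tcp_pos: [0.4676, -0.0021, 0.037]
orientation: [0.032, -0.032, -0.706, 0.706]
ft_force: [-1.0, -0.0, -0.4]
grip_width: -0.0001
```

Run:
```python
from h import *
st()
p=snap("wrist"); 
cv2.imwrite("pics/g_w.png",cv2.resize(p["pixels"][100:340,100:420,::-1],None,fx=2.4,fy=2.4,interpolation=cv2.INTER_CUBIC))
```

```text
t 4.88 tcp [ 0.4676 -0.0021  0.037 ] F [-1.  -0.  -0.4] w -0.0001
[[-0.996 -0.    -0.091]
 [ 0.091 -0.    -0.996]
 [ 0.    -1.     0.   ]]
```

View pics/g_w.png

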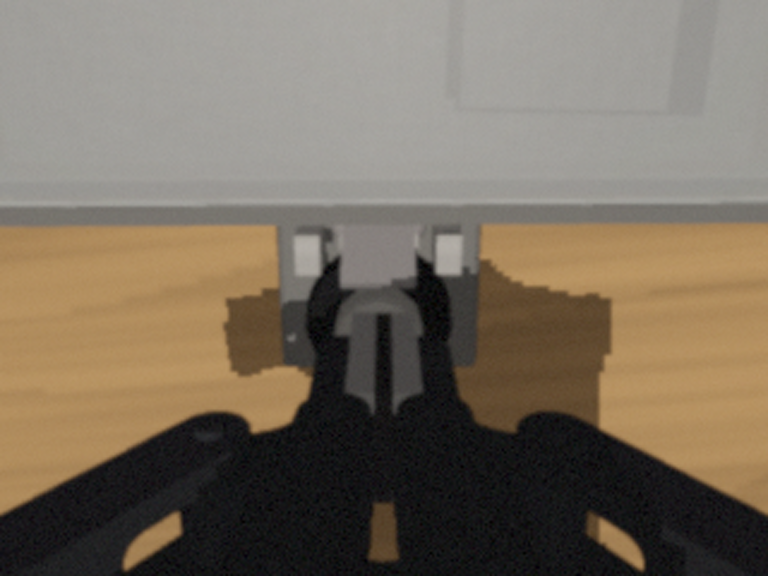

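>>> {"name": "arm_command", "arguments": {"deltas": [[[0, 0, -0.05, 0, 0, 0, -1], [0, 0, -0.1, 0, 0, 0, -1], [0, 0, -0.1, 0, 0, 0, -1], [0, 0, -0.1, 0, 0, 0, -1]]]}}

```text
time: 5.27
tcp_pos: [0.4676, -0.0021, 0.034]
orientation: [0.032, -0.032, -0.706, 0.706]
ft_force: [0.1, 0.4, -0.4]
grip_width: -0.0
```

Run:
```python
from h import *
st()
for a in ["g2_w"]:
    p=snap("wrist"); cv2.imwrite(f"pics/{a}.png",cv2.resize(p["pixels"][180:280,200:320,::-1],None,fx=6,fy=6,interpolation=cv2.INTER_CUBIC))
p=snap("scene");cv2.imwrite("pics/g2_s.png",cv2.resize(p["pixels"][130:230,180:310,::-1],None,fx=5,fy=5,interpolation=cv2.INTER_CUBIC))
```

```text
t 5.27 tcp [ 0.4676 -0.0021  0.034 ] F [ 0.1  0.4 -0.4] w -0.0
[[-0.996 -0.    -0.091]
 [ 0.091 -0.    -0.996]
 [ 0.    -1.     0.   ]]
```

View pics/g2_w.png

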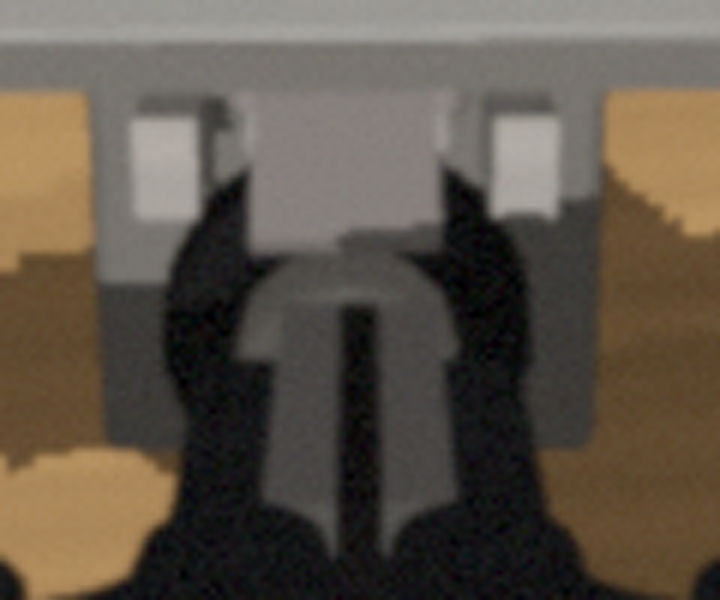

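View pics/g2_s.png

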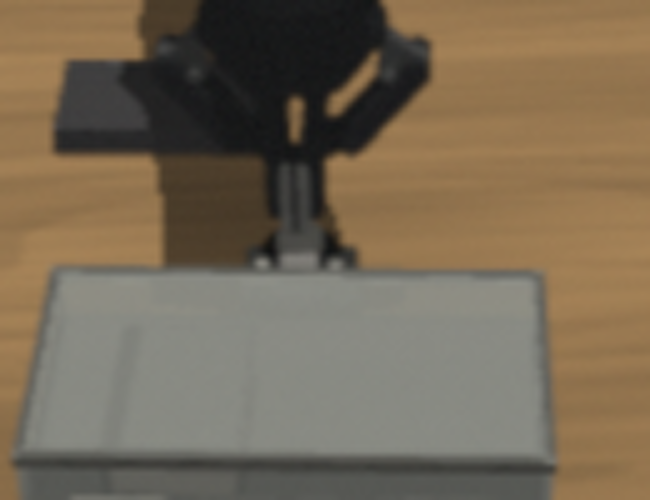

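Run:
```python
from h import *
p=snap("scene")
for z in (.03,.034,.04,.048,.053): print("s",z,(proj(p,[[.4676,-.0021,z],[.457,-.001,z],[.479,-.003,z]])-[180,130])*5)
p=snap("wrist")
for z in (.03,.034,.04,.048,.053): print("w",z,(proj(p,[[.4676,-.0021,z],[.457,-.001,z],[.479,-.003,z]])-[200,180])*6)
```

```text
s 0.03 [[297.41175011 264.92720048]
 [298.75477113 251.45970984]
 [296.54554841 279.61676178]]
s 0.034 [[297.23471301 258.18648517]
 [298.58214309 244.73938862]
 [296.36503672 272.85431634]]
s 0.04 [[296.9676249  248.01706375]
 [298.32171812 234.60117772]
 [296.09269367 262.65162535]]
s 0.048 [[296.608617   234.34778146]
 [297.97168805 220.97468628]
 [295.72659771 248.93670208]]
s 0.053 [[296.38254104 225.73990397]
 [297.75127834 212.39424896]
 [295.49604375 240.29954104]]
w 0.03 [[354.68799839 269.5194393 ]
 [353.42668116 362.44515313]
 [353.35780246 166.38111927]]
w 0.034 [[354.6041064  284.42208639]
 [353.3175494  379.06479195]
 [353.24334067 179.30195451]]
w 0.04 [[354.47129674 308.01451037]
 [353.14493563 405.35208626]
 [353.06195743 199.77711045]]
w 0.048 [[354.27984545 342.02408567]
 [352.89643438 443.19625759]
 [352.80009941 229.33653162]]
w 0.053 [[354.15090153 364.92979735]
 [352.72928577 468.65126423]
 [352.62347885 249.27405985]]
```

>>> {"name": "arm_command", "arguments": {"deltas": [[[0, 0, -0.05, 0, 0, 0, -1], [0, 0, -0.1, 0, 0, 0, -1], [0, 0, -0.15, 0, 0, 0, -1], [0, 0, -0.15, 0, 0, 0, -1], [0, 0, -0.15, 0, 0, 0, -1]]]}}

```text
time: 5.88
tcp_pos: [0.4676, -0.0021, 0.0294]
orientation: [0.032, -0.032, -0.706, 0.706]
ft_force: [0.5, -0.2, 0.0]
grip_width: -0.0002
```

>>> {"name": "arm_command", "arguments": {"deltas": [[[0, 0, -0.05, 0, 0, 0, -1], [0, 0, -0.1, 0, 0, 0, -1], [0, 0, -0.1, 0, 0, 0, -1], [0, 0, -0.1, 0, 0, 0, -1]]]}}

```text
time: 6.22
tcp_pos: [0.4677, -0.0021, 0.0265]
orientation: [0.032, -0.032, -0.706, 0.706]
ft_force: [0.2, -0.1, 0.4]
grip_width: 0.0002
```

Run:
```python
from h import *
st()
p=snap("wrist","i_w"); 
p=snap("scene");cv2.imwrite("pics/i_s.png",cv2.resize(p["pixels"][130:230,180:310,::-1],None,fx=5,fy=5,interpolation=cv2.INTER_CUBIC))
```

```text
t 6.22 tcp [ 0.4677 -0.0021  0.0265] F [ 0.2 -0.1  0.4] w 0.0002
[[-0.996 -0.    -0.091]
 [ 0.091 -0.    -0.996]
 [ 0.    -1.     0.   ]]
```

View pics/i_w.png

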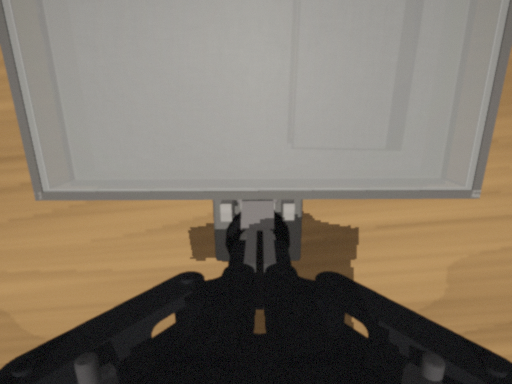

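View pics/i_s.png

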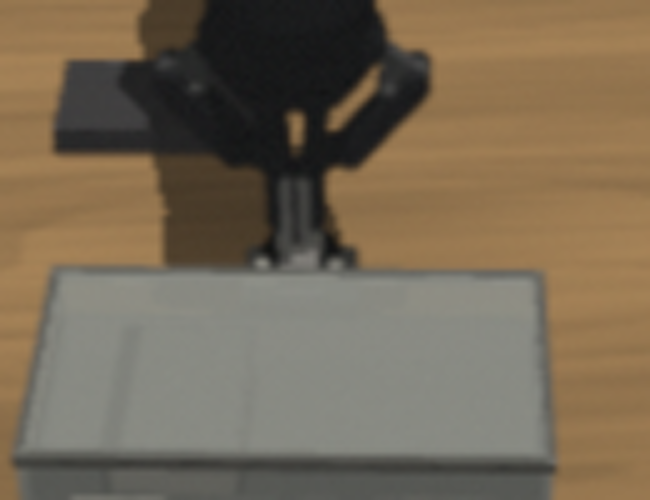

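The fingertip in the scene view is still above the button, so the real tip stands higher than the reported TCP. I keep going down in small steps.

>>> {"name": "arm_command", "arguments": {"deltas": [[[0, 0, -0.05, 0, 0, 0, -1], [0, 0, -0.1, 0, 0, 0, -1], [0, 0, -0.13, 0, 0, 0, -1], [0, 0, -0.13, 0, 0, 0, -1]]]}}

```text
time: 6.65
tcp_pos: [0.4685, -0.0021, 0.0237]
orientation: [-0.032, 0.033, 0.706, -0.706]
ft_force: [-0.2, -0.4, 11.4]
grip_width: -0.0001
```

>>> {"name": "arm_command", "arguments": {"deltas": [[[0, 0, -0.05, 0, 0, 0, -1], [0, 0, -0.1, 0, 0, 0, -1], [0, 0, -0.1, 0, 0, 0, -1], [0, 0, -0.1, 0, 0, 0, -1]]]}}

```text
time: 6.98
tcp_pos: [0.4685, -0.0022, 0.0231]
orientation: [-0.032, 0.033, 0.707, -0.706]
ft_force: [-5.3, -0.4, 43.0]
grip_width: -0.0003
```

Run:
```python
from h import *
st()
p=snap("wrist"); cv2.imwrite(f"pics/j_w.png",cv2.resize(p["pixels"][180:280,200:320,::-1],None,fx=6,fy=6,interpolation=cv2.INTER_CUBIC))
p=snap("scene");cv2.imwrite("pics/j_s.png",cv2.resize(p["pixels"][130:230,180:310,::-1],None,fx=5,fy=5,interpolation=cv2.INTER_CUBIC))
```

```text
t 6.98 tcp [ 0.4685 -0.0022  0.0231] F [-5.3 -0.4 43. ] w -0.0003
[[-0.996  0.003 -0.092]
 [ 0.092  0.    -0.996]
 [-0.003 -1.    -0.001]]
```

View pics/j_w.png

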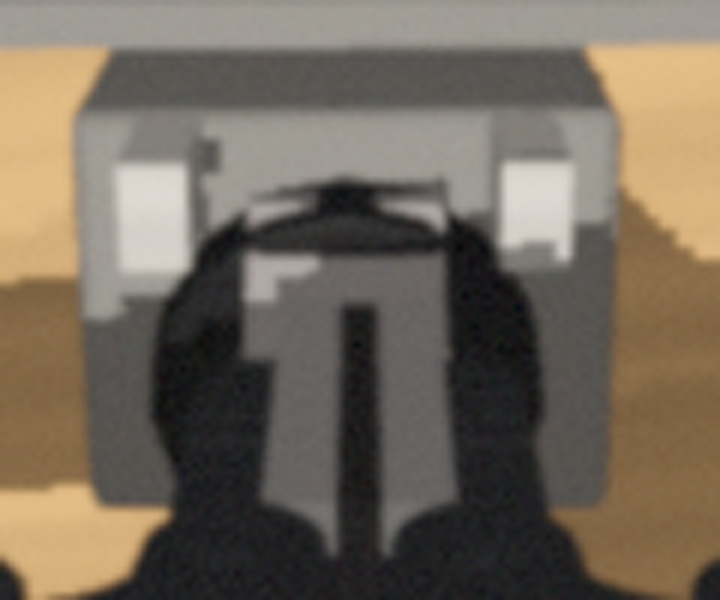

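View pics/j_s.png

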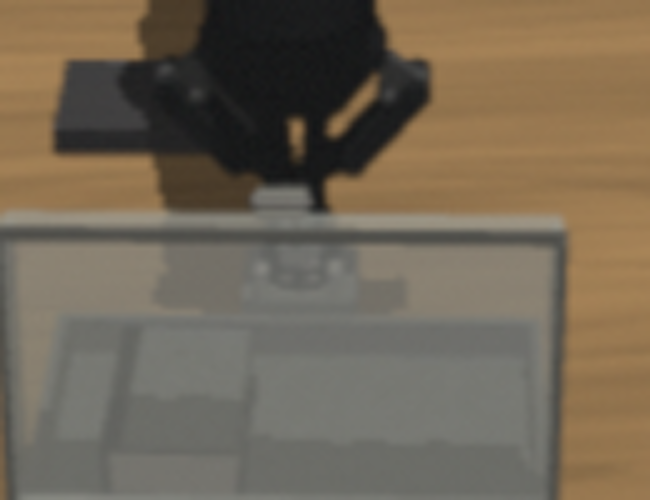

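Pressing opened the lid: the scene view shows it upright, with the old copy visible inside at crop (180,390). The contact happened at a reported TCP z of about 0.024, so the real tip is about 18 mm above the reported TCP. I back off.

>>> {"name": "arm_command", "arguments": {"deltas": [[[0, 0, 1, 0, 0, 0, -1], [0, 0, 3, 0, 0, 0, -1], [0, 0, 5, 0, 0, 0, -1], [-0.5, 0, 6, 0, 0, 0, -1], [-0.5, 0, 6, 0, 0, 0, -1], [-0.5, 0, 6, 0, 0, 0, -1]]]}}

```text
time: 7.58
tcp_pos: [0.455, -0.002, 0.2046]
orientation: [-0.029, 0.036, 0.707, -0.706]
ft_force: [0.1, -0.2, 1.3]
grip_width: -0.0
```

Run:
```python
from h import *
st()
for n in ["wrist","top","scene"]:
    p=snap(n,"k_"+n); print(n)
    for l,z in [("lid",.051),("old_copy_mid",.035),("book_1_mid",.06)]: find(p,l,z)
```

```text
t 7.58 tcp [ 0.455  -0.002   0.2046] F [ 0.1 -0.2  1.3] w -0.0
[[-0.996  0.01  -0.091]
 [ 0.092  0.001 -0.996]
 [-0.009 -1.    -0.002]]
wrist
lid 0.5 [447.8, 106.3, 511.1, 232.2] 6353 ((434.070556640625, -255.27835083007812), (131.32955932617188, 68.80274963378906), 14.562304496765137)
old_copy_mid 0.89 [273.8, 33.1, 335.4, 115.5] 4691 ((554.3934326171875, -57.419925689697266), (60.86811065673828, 84.60375213623047), 84.04405212402344)
old_copy_mid 0.51 [31.6, 123.7, 52.8, 194.0] 836 ((493.390380859375, 249.90679931640625), (17.741670608520508, 82.44873046875), 82.29082489013672)
book_1_mid 0.88 [32.0, 123.7, 52.7, 195.8] 795 ((495.6847229003906, 228.84788513183594), (15.573192596435547, 77.84794616699219), 79.44571685791016)
book_1_mid 0.56 [141.1, 2.6, 374.3, 179.7] 25181 ((537.9400634765625, -6.384979248046875), (216.802978515625, 173.0466766357422), 84.73434448242188)
top
lid 0.94 [223.4, 134.2, 315.0, 165.0] 1863 ((652.40673828125, -19.08403778076172), (250.23062133789062, 64.82474517822266), 85.7849349975586)
old_copy_mid 0.76 [269.2, 166.6, 294.6, 196.8] 657 ((557.011047363281
[... 713 characters left out ...]
 288.8] 1719 ((728.997802734375, -276.823486328125), (125.93431854248047, 86.42709350585938), 18.323652267456055)
lid 0.64 [172.5, 181.0, 292.8, 243.4] 6568 ((587.5940551757812, -22.4644775390625), (269.87249755859375, 194.6936492919922), 85.06047821044922)
lid 0.27 [232.6, 174.4, 243.7, 180.8] 55 ((472.052490234375, -3.0065431594848633), (18.733383178710938, 23.835657119750977), 87.1851806640625)
book_1_mid 0.59 [347.4, 178.8, 381.0, 208.2] 233 ((552.4387817382812, 267.3731384277344), (58.295536041259766, 96.94855499267578), 84.68358612060547)
book_1_mid 0.27 [173.0, 182.4, 292.4, 243.2] 6470 ((595.1541748046875, -23.527664184570312), (263.8291931152344, 193.62757873535156), 84.48681640625)
```

View pics/k_wrist.png

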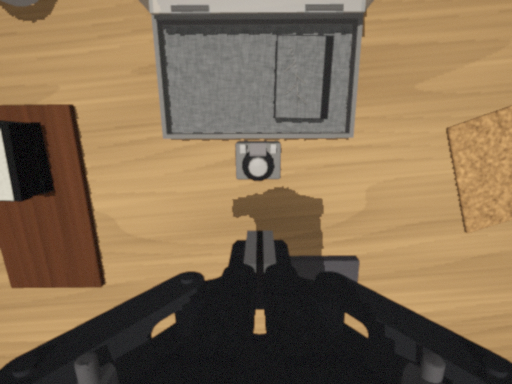

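View pics/k_top.png

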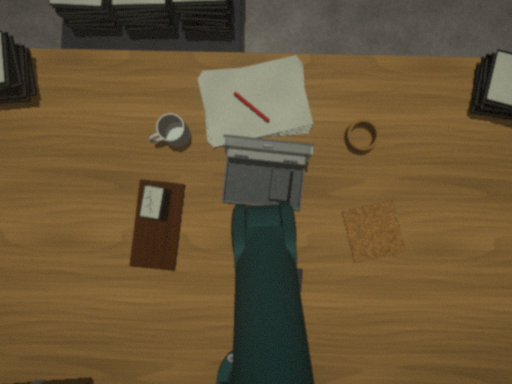

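View pics/k_scene.png

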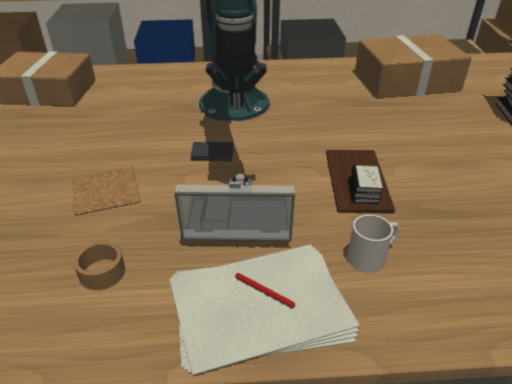

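The wrist view shows the open case. The old copy is at (305,77), measured at (0.555,-0.058), aligned with the case and 48 mm off its centre. Next I go above it with the jaws at about 74 mm.

>>> {"name": "arm_command", "arguments": {"deltas": [[[3.4, -1.87, 0, 0, 0, 0, 0.74], [3.4, -1.87, 0, 0, 0, 0, 0.74], [3.4, -1.87, 0, 0, 0, 0, 0.74], [3.4, -1.87, -2, 0, 0, 0, 0.74], [3.4, -1.87, -4, 0, 0, 0, 0.74], [3.4, -1.87, -4, 0, 0, 0, 0.74], [3.4, -1.87, -4, 0, 0, 0, 0.74]]]}}

```text
time: 8.77
tcp_pos: [0.5492, -0.0578, 0.0732]
orientation: [0.037, -0.027, -0.706, 0.706]
ft_force: [-1.3, 0.5, -0.6]
grip_width: 0.0746
```

Run:
```python
from h import *
p=snap("wrist","l_w"); st()
find(p,"old_copy_mid",.035)
```

```text
t 8.82 tcp [ 0.5513 -0.058   0.0763] F [0.5 0.1 0.1] w 0.0738
[[-0.996 -0.009 -0.091]
 [ 0.091  0.    -0.996]
 [ 0.009 -1.     0.   ]]
old_copy_mid 0.57 [217.7, 136.6, 306.0, 249.7] 9184 ((556.4666748046875, -58.63893508911133), (59.71934127807617, 87.76632690429688), 83.75566864013672)
```

View pics/l_w.png

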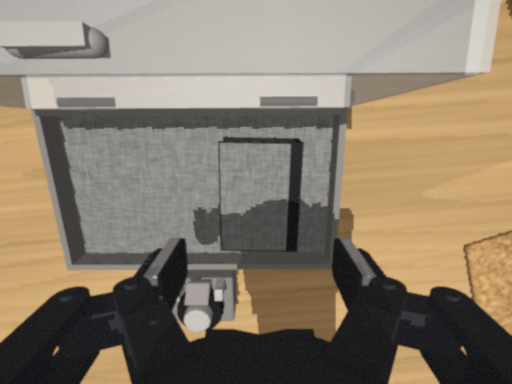

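>>> {"name": "arm_command", "arguments": {"deltas": [[[0.1, 0, -0.8, 0, 0, 0, 0.74], [0.1, 0, -1.6, 0, 0, 0, 0.74], [0.1, 0, -2.2, 0, 0, 0, 0.74], [0.1, 0, -2.3, 0, 0, 0, 0.74], [0.1, 0, -2.3, 0, 0, 0, 0.74]]]}}

```text
time: 9.28
tcp_pos: [0.5589, -0.0582, 0.0122]
orientation: [0.032, -0.033, -0.706, 0.706]
ft_force: [0.1, -1.1, -0.3]
grip_width: 0.0742
```

Run:
```python
from h import *
p=snap("wrist","m_w"); st()
p=snap("scene"); cv2.imwrite("pics/m_s.png",cv2.resize(p["pixels"][130:260,150:330,::-1],None,fx=4,fy=4,interpolation=cv2.INTER_CUBIC))
```

```text
t 9.33 tcp [ 0.5594 -0.0583  0.0128] F [ 0.2 -0.   0.4] w 0.0742
[[-0.996  0.003 -0.091]
 [ 0.091 -0.    -0.996]
 [-0.003 -1.    -0.   ]]
```

View pics/m_w.png

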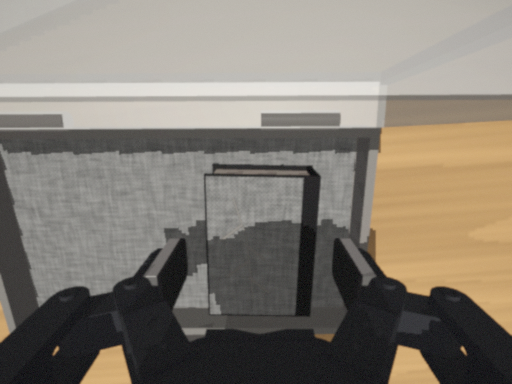

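View pics/m_s.png

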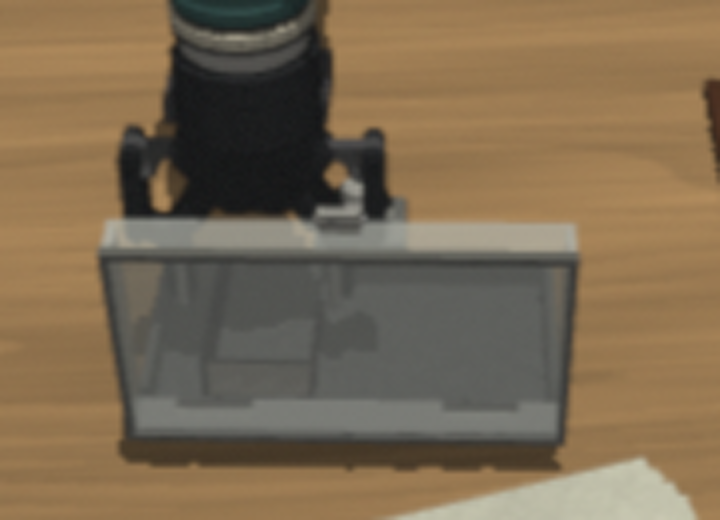

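>>> {"name": "arm_command", "arguments": {"deltas": [[[0, 0, -0.3, 0, 0, 0, 0.74], [0, 0, -0.6, 0, 0, 0, 0.74], [0, 0, -0.8, 0, 0, 0, 0.74], [0, 0, -0.8, 0, 0, 0, 0.74]]]}}

```text
time: 9.72
tcp_pos: [0.5567, -0.0581, -0.0145]
orientation: [-0.033, 0.031, 0.706, -0.706]
ft_force: [0.5, -0.1, -0.6]
grip_width: 0.0742
```

Run:
```python
from h import *
p=snap("wrist","n_w"); st()
```

```text
t 9.77 tcp [ 0.5569 -0.0581 -0.0141] F [ 0.5 -0.1  0.5] w 0.074
[[-0.996 -0.002 -0.091]
 [ 0.091  0.    -0.996]
 [ 0.002 -1.     0.   ]]
```

View pics/n_w.png

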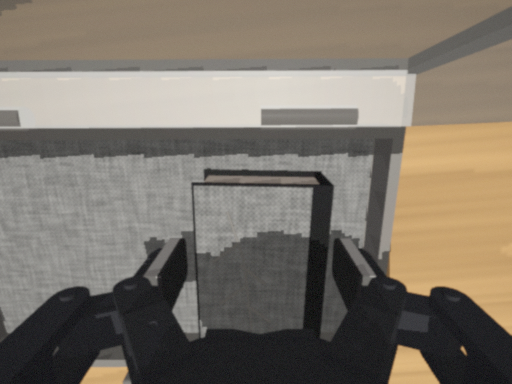

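>>> {"name": "arm_command", "arguments": {"deltas": [[[0, 0, 0, 0, 0, 0, -1], [0, 0, 0, 0, 0, 0, -1], [0, 0, 0, 0, 0, 0, -1], [0, 0, 0, 0, 0, 0, -1], [0, 0, 0, 0, 0, 0, -1]]], "squeeze": 60}}

```text
time: 10.18
tcp_pos: [0.5579, -0.0582, -0.0131]
orientation: [0.032, -0.032, -0.706, 0.706]
ft_force: [0.8, 0.3, 1.9]
grip_width: 0.0589
```

>>> {"name": "arm_command", "arguments": {"deltas": [[[0, 0, 0.3, 0, 0, 0, -1], [0, 0, 0.7, 0, 0, 0, -1], [0, 0, 1.1, 0, 0, 0, -1], [0, 0, 1.5, 0, 0, 0, -1], [0, 0, 1.5, 0, 0, 0, -1]]]}}

```text
time: 10.6
tcp_pos: [0.5597, -0.0584, 0.0348]
orientation: [0.031, -0.034, -0.706, 0.706]
ft_force: [0.8, -0.6, -0.5]
grip_width: 0.0588
```

Run:
```python
from h import *
p=snap("wrist","o_w"); st()
p=snap("scene"); cv2.imwrite("pics/o_s.png",cv2.resize(p["pixels"][130:260,150:330,::-1],None,fx=4,fy=4,interpolation=cv2.INTER_CUBIC))
```

```text
t 10.65 tcp [ 0.5592 -0.0583  0.0338] F [ 0.3 -0.3 -1.4] w 0.0586
[[-0.996  0.004 -0.091]
 [ 0.091 -0.    -0.996]
 [-0.004 -1.    -0.   ]]
```

View pics/o_w.png

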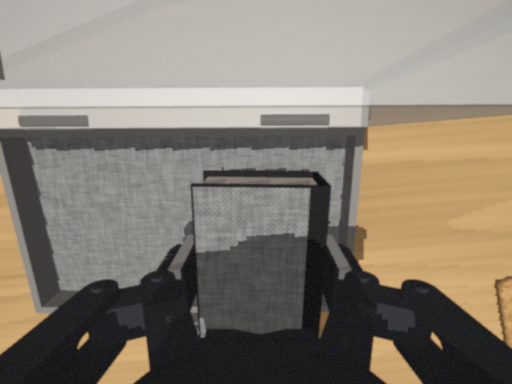

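View pics/o_s.png

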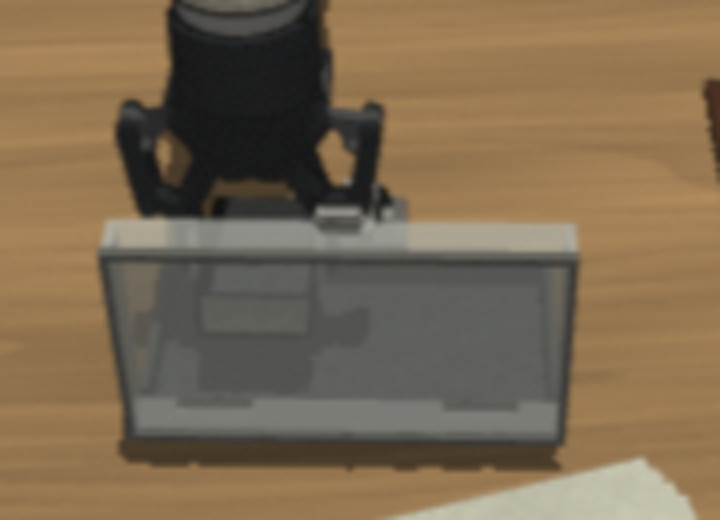

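The grip holds, with a width of 58.7 mm. I carry it to the mat.

>>> {"name": "arm_command", "arguments": {"deltas": [[[0, 0, 1, 0, 0, 0, -1], [-0.5, -1.2, 2, 0, 0, 0, -1], [-1, -2.4, 2, 0, 0, 0, -1], [-1.6, -3.6, 2, 0, 0, 0, -1], [-2.2, -4.8, 2, 0, 0, 0, -1], [-2.7, -6, 2, 0, 0, 0, -1], [-3.3, -7.2, 2, 0, 0, 0, -1], [-3.8, -8.2, 2, 0, 0, 0, -1], [-4.15, -9, 1.5, 0, 0, 0, -1], [-4.15, -9, 0.5, 0, 0, 0, -1], [-4.15, -9, -0.2, 0, 0, 0, -1], [-4.15, -9, -0.5, 0, 0, 0, -1]]]}}

```text
time: 11.7
tcp_pos: [0.4308, -0.3277, 0.014]
orientation: [-0.034, 0.031, 0.707, -0.705]
ft_force: [0.1, 0.8, -1.2]
grip_width: 0.0588
```

Run:
```python
from h import *
p=snap("top","p_t"); st()
r=find(p,"mat_top",.006); find(p,"old_copy_mid",.07)
p=snap("wrist","p_w"); st(); r=find(p,"mat_top",.006)
```

```text
t 11.75 tcp [ 0.4309 -0.3269  0.0135] F [-0.8 -0.1 -1.9] w 0.0589
[[-0.996 -0.005 -0.092]
 [ 0.092  0.004 -0.996]
 [ 0.005 -1.    -0.003]]
mat_top 0.83 [339.6, 200.8, 397.0, 260.2] 1566 ((431.654296875, -327.3145751953125), (150.56509399414062, 149.8375244140625), 13.442270278930664)
mat_top 0.24 [363.8, 215.4, 388.1, 246.3] 343 ((398.79119873046875, -337.3497619628906), (68.06959533691406, 31.764204025268555), 84.16851806640625)
old_copy_mid 0.7 [364.5, 212.0, 387.4, 249.9] 357 ((402.436767578125, -313.39996337890625), (60.53104782104492, 29.868452072143555), 77.24874877929688)
t 11.9 tcp [ 0.4337 -0.3278  0.017 ] F [ 0.9 -0.3 -0.2] w 0.0587
[[-0.996  0.    -0.09 ]
 [ 0.09   0.    -0.996]
 [-0.    -1.    -0.   ]]
mat_top 0.81 [106.9, 68.1, 395.6, 331.6] 24607 ((430.9627380371094, -328.7234802246094), (147.48995971679688, 148.10470581054688), 14.558659553527832)
```

View pics/p_w.png

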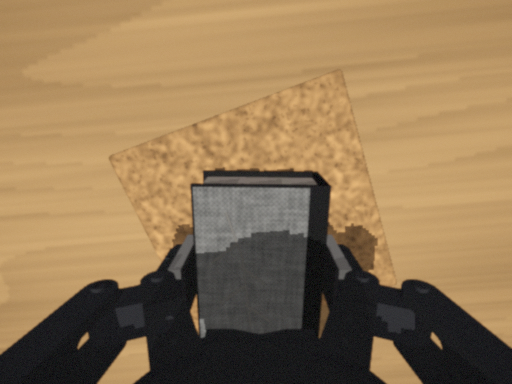

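The book is over the middle of the mat, whose centre measures (0.4315,-0.328). I lower it and release.

>>> {"name": "arm_command", "arguments": {"deltas": [[[-0.05, 0, -0.4, 0, 0, 0, -1], [-0.05, 0, -0.7, 0, 0, 0, -1], [-0.05, 0, -0.88, 0, 0, 0, -1], [-0.05, 0, -0.94, 0, 0, 0, -1], [-0.05, 0, -0.96, 0, 0, 0, -1], [-0.05, 0, -0.96, 0, 0, 0, -1]]]}}

```text
time: 12.45
tcp_pos: [0.4319, -0.3281, -0.0119]
orientation: [0.032, -0.032, -0.706, 0.706]
ft_force: [0.1, 0.2, -1.7]
grip_width: 0.0588
```

>>> {"name": "arm_command", "arguments": {"deltas": [[[0, 0, 0, 0, 0, 0, 0], [0, 0, 0, 0, 0, 0, 0.7], [0, 0, 0, 0, 0, 0, 0.8], [0, 0, 0, 0, 0, 0, 0.8], [0, 0, 1, 0, 0, 0, 0.8], [0, 0, 2, 0, 0, 0, 0.8], [0, 0, 3.3, 0, 0, 0, 0.8], [0, 0, 4.6, 0, 0, 0, 0.8], [0, 0, 5, 0, 0, 0, 0.8], [0, 0, 5, 0, 0, 0, 0.8]]]}}

```text
time: 13.28
tcp_pos: [0.4342, -0.33, 0.142]
orientation: [0.03, -0.035, -0.705, 0.708]
ft_force: [-0.1, 0.2, -0.1]
grip_width: 0.0766
```

Run:
```python
from h import *
p=snap("wrist","q_w"); st()
r=find(p,"mat_top",.006); find(p,"old_copy_mid",.036)
```

```text
t 13.33 tcp [ 0.4328 -0.329   0.1399] F [0.1 0.  0.4] w 0.0768
[[-0.996  0.004 -0.091]
 [ 0.091 -0.002 -0.996]
 [-0.004 -1.     0.002]]
mat_top 0.82 [167.5, 88.7, 340.2, 261.3] 13579 ((430.40179443359375, -328.6311950683594), (149.46426391601562, 149.12705993652344), 14.539813041687012)
mat_top 0.57 [1.2, 0.0, 53.0, 152.6] 5797 ((545.7343139648438, -112.74901580810547), (52.15969467163086, 142.62417602539062), 71.18685913085938)
old_copy_mid 0.68 [227.0, 141.1, 291.6, 227.0] 5413 ((429.7889709472656, -328.4720153808594), (60.788978576660156, 89.41307830810547), 83.87715148925781)
```

View pics/q_w.png

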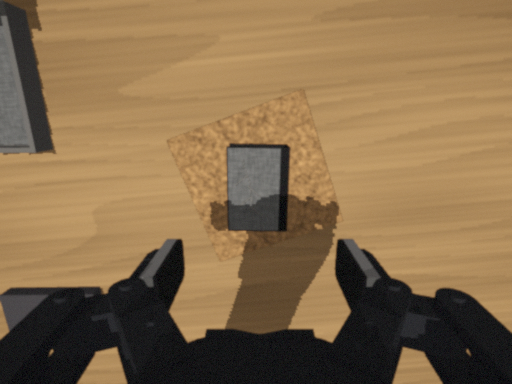

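The old copy lies flat at the centre of the mat, within 1 mm of it. I move to the pile.

>>> {"name": "arm_command", "arguments": {"deltas": [[[0.6, 1.3, 0, 0, 0, 0, 0.8], [1.2, 2.6, 0, 0, 0, 0, 0.8], [1.2, 3.9, 0, 0, 0, 0, 0.8], [1.2, 5.2, 0, 0, 0, 0, 0.8], [1.2, 6.5, 0, 0, 0, 0, 0.8], [1.2, 7.8, 0, 0, 0, 0, 0.8], [1.2, 9.1, 0, 0, 0, 0, 0.8], [1.2, 10.4, 0, 0, 0, 0, 0.8], [1.2, 11.7, 0, 0, 0, 0, 0.8], [1.2, 13, 0, 0, 0, 0, 0.8], [1.2, 14.3, 0, 0, 0, 0, 0.8], [1.2, 15.5, 0, 0, 0, 0, 0.8]]]}}

```text
time: 14.43
tcp_pos: [0.4659, 0.1388, 0.1361]
orientation: [0.033, -0.031, -0.706, 0.707]
ft_force: [1.8, -0.5, -0.1]
grip_width: 0.0769
```

>>> {"name": "arm_command", "arguments": {"deltas": [[[0, 1.3, 0, 0, 0, 0, 0.8], [0, 2.6, 0, 0, 0, 0, 0.8], [0, 3.8, 0, 0, 0, 0, 0.8], [0, 5, 0, 0, 0, 0, 0.8], [0, 5, 0, 0, 0, 0, 0.8], [0, 5, 0, 0, 0, 0, 0.8]]]}}

```text
time: 14.93
tcp_pos: [0.466, 0.2894, 0.1359]
orientation: [0.031, -0.029, -0.706, 0.707]
ft_force: [0.3, -0.5, -1.1]
grip_width: 0.0774
```

Run:
```python
from h import *
p=snap("wrist","r_w"); st()
find(p,"book_3_mid",.06); find(p,"mug",.0)
p=snap("top","r_t"); find(p,"book_3_mid",.06)
```

```text
t 14.98 tcp [0.4662 0.2867 0.1359] F [ 0.4  0.4 -0.6] w 0.0769
[[-0.996 -0.003 -0.089]
 [ 0.089 -0.003 -0.996]
 [ 0.003 -1.     0.003]]
book_3_mid 0.59 [216.4, 102.3, 289.4, 209.9] 7185 ((497.50048828125, 291.74908447265625), (59.6784782409668, 85.70394897460938), 82.02747344970703)
book_3_mid 0.57 [143.7, 186.6, 172.0, 212.7] 544 ((510.37255859375, 286.2369689941406), (66.26907348632812, 64.57381439208984), 81.77986145019531)
```

View pics/r_w.png

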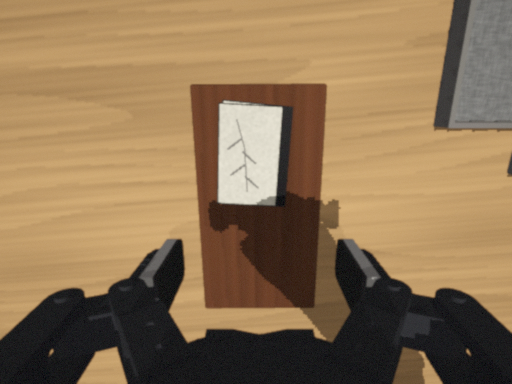

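The top book is at (252,155) in the wrist view, measured at about (0.499,0.291) with its long side at -8°.

>>> {"name": "arm_command", "arguments": {"deltas": [[[0.6, 0.1, -0.5, 0, 0, -2, 0.8], [1.08, 0.13, -1.2, 0, 0, -2.5, 0.8], [1.08, 0.13, -2, 0, 0, -2.5, 0.8], [1.08, 0.13, -2.2, 0, 0, -2.5, 0.8], [1.08, 0.13, -2.2, 0, 0, -2.5, 0.8]]]}}

```text
time: 15.6
tcp_pos: [0.4984, 0.2883, 0.0701]
orientation: [0.05, -0.047, -0.704, 0.707]
ft_force: [-0.5, 0.1, -0.2]
grip_width: 0.0767
```

Run:
```python
from h import *
p=snap("wrist","s_w"); st()
find(p,"book_3_mid",.06)
```

```text
t 15.65 tcp [0.4991 0.2892 0.0713] F [ 0.3 -0.1  0.2] w 0.0767
[[-0.991 -0.002 -0.136]
 [ 0.136 -0.002 -0.991]
 [ 0.002 -1.     0.002]]
book_3_mid 0.69 [205.9, 154.3, 302.4, 282.5] 11534 ((498.9278869628906, 291.4389953613281), (60.64317321777344, 87.39051818847656), 82.19058227539062)
```

View pics/s_w.png

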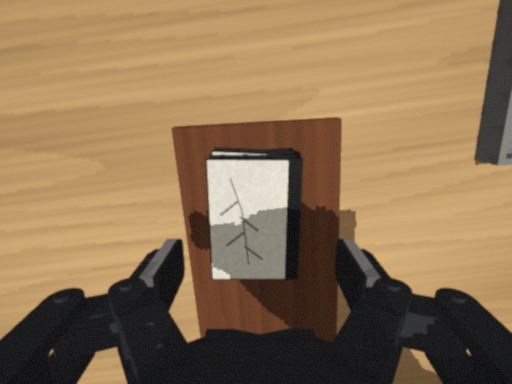

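>>> {"name": "arm_command", "arguments": {"deltas": [[[0, 0.06, -0.6, 0, 0, 0, 0.8], [0, 0.06, -1.2, 0, 0, 0, 0.8], [0, 0.06, -1.5, 0, 0, 0, 0.8], [0, 0.06, -1.54, 0, 0, 0, 0.8], [0, 0.06, -1.54, 0, 0, 0, -1], [0, 0.06, -1.54, 0, 0, 0, -1], [0, 0.06, -1.54, 0, 0, 0, -1], [0, 0.06, -1.54, 0, 0, 0, -1], [0, 0.06, -1.54, 0, 0, 0, -1], [0, 0.06, -1.54, 0, 0, 0, -1]]], "squeeze": 50}}

```text
time: 16.53
tcp_pos: [0.5006, 0.2928, 0.0272]
orientation: [-0.047, 0.048, 0.706, -0.705]
ft_force: [-0.8, -1.1, 6.7]
grip_width: 0.0574
```

>>> {"name": "arm_command", "arguments": {"deltas": [[[0, 0, 0.2, 0, 0, 0, -1], [0, 0, 0.5, 0, 0, 0, -1], [0, 0, 0.9, 0, 0, 0, -1], [0, 0, 1.4, 0, 0, 0, -1], [0, 0, 2, 0, 0, 0, -1], [0, 0, 2.5, 0, 0, 0, -1], [0, 0, 2.5, 0, 0, 0, -1]]]}}

```text
time: 17.12
tcp_pos: [0.5025, 0.2939, 0.1046]
orientation: [-0.046, 0.05, 0.707, -0.704]
ft_force: [0.6, -0.2, -0.0]
grip_width: 0.0577
```

Run:
```python
from h import *
p=snap("wrist","t_w"); st()
find(p,"book_3_mid",.105)
p=snap("scene"); cv2.imwrite("pics/t_s.png",cv2.resize(p["pixels"][100:230,290:430,::-1],None,fx=4,fy=4,interpolation=cv2.INTER_CUBIC))
```

```text
t 17.17 tcp [0.5016 0.2934 0.1031] F [ 0.3  1.  -1.1] w 0.0575
[[-0.991  0.004 -0.135]
 [ 0.135  0.003 -0.991]
 [-0.004 -1.    -0.003]]
book_3_mid 0.86 [196.6, 168.4, 322.3, 325.5] 18072 ((485.0780334472656, 296.099609375), (74.28711700439453, 108.19314575195312), 82.36812591552734)
```

View pics/t_w.png

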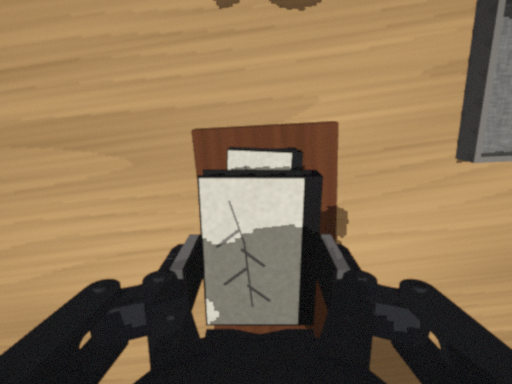

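View pics/t_s.png

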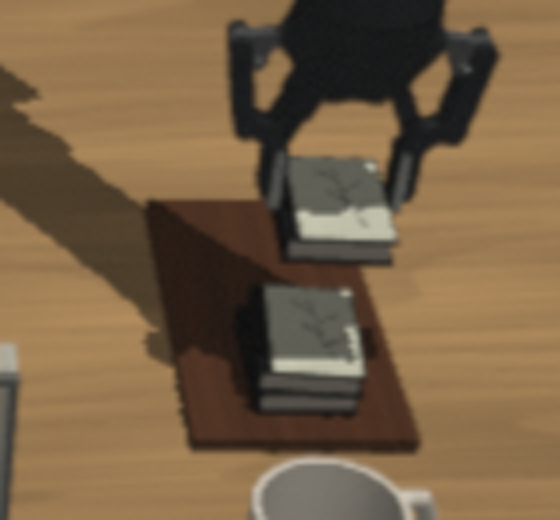

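The top book is held (width 57.5 mm), and two remain on the pallet. I carry it to the left slot of the case.

>>> {"name": "arm_command", "arguments": {"deltas": [[[0.2, -1, 0.5, 0, 0, 2, -1], [0.5, -2.2, 0.5, 0, 0, 2.5, -1], [0.8, -3.4, 0.5, 0, 0, 2.5, -1], [1.1, -4.6, 0.5, 0, 0, 2.5, -1], [1.4, -5.8, 0.5, 0, 0, 2.5, -1], [1.7, -7, 0.3, 0, 0, 2.5, -1], [2, -8, 0, 0, 0, 2.5, -1], [2.15, -8.48, -0.5, 0, 0, 2.5, -1], [2.15, -8.48, -1, 0, 0, 2.5, -1], [2.15, -8.48, -1.2, 0, 0, 2.5, -1], [2.15, -8.48, -1.2, 0, 0, 2.5, -1]]]}}

```text
time: 18.18
tcp_pos: [0.5624, 0.0381, 0.0624]
orientation: [0.034, -0.03, -0.706, 0.707]
ft_force: [-0.3, -0.8, -1.5]
grip_width: 0.0576
```

Run:
```python
from h import *
p=snap("wrist","u_w"); o=st()
find(p,"book_3_mid",.095)
# case corners prediction: inner floor corners and wall tops for centre c,yaw -5
c=np.array([.5605,-.0097]);a=np.radians(-5)
ex=np.array([np.cos(a),np.sin(a)]);ey=np.array([-np.sin(a),np.cos(a)])
im=p["pixels"][:,:,::-1].copy()
q=[]
for z,hx,hy,col in [(.025,.060,.1075,(0,0,255)),(.025,.065,.1125,(0,255,255)),(.005,.060,.1075,(0,255,0))]:
    P=[np.r_[c+sx*hx*ex+sy*hy*ey,z] for sx,sy in [(1,1),(1,-1),(-1,-1),(-1,1)]]
    cv2.polylines(im,[proj(p,np.array(P)).round().astype(int)],True,col,1)
cv2.imwrite("pics/u_o.png",im)
p=snap("top","u_t")
im=p["pixels"][:,:,::-1].copy()
for z,hx,hy,col in [(.025,.065,.1125,(0,255,255))]:
    P=[np.r_[c+sx*hx*ex+sy*hy*ey,z] for sx,sy in [(1,1),(1,-1),(-1,-1),(-1,1)]]
    cv2.polylines(im,[proj(p,np.array(P)).round().astype(int)],True,col,1)
cv2.imwrite("pics/u_to.png",cv2.resize(im[110:260,190:340],None,fx=4,fy=4))
```

```text
t 18.23 tcp [0.5632 0.0389 0.0634] F [ 0.2 -1.3  0.8] w 0.0573
[[-0.996 -0.003 -0.09 ]
 [ 0.09   0.    -0.996]
 [ 0.003 -1.     0.   ]]
book_3_mid 0.76 [197.2, 168.8, 322.8, 327.4] 17946 ((561.9094848632812, 38.039451599121094), (59.64020919799805, 87.57347106933594), 84.8388900756836)
```

View pics/u_o.png

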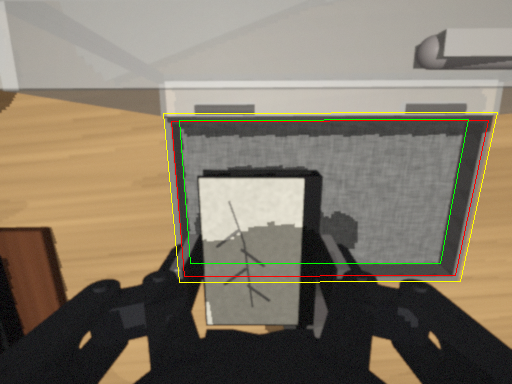

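View pics/u_to.png

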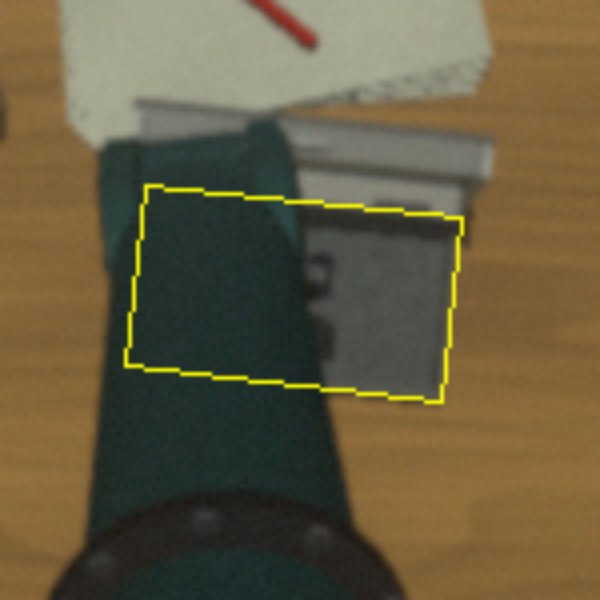

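The case model overlays well, and the book is centred over the left slot. I lower it.

>>> {"name": "arm_command", "arguments": {"deltas": [[[0, 0, -0.6, 0, 0, 0, -1], [0, 0, -1.2, 0, 0, 0, -1], [0, 0, -1.8, 0, 0, 0, -1], [0, 0, -2.2, 0, 0, 0, -1], [0, 0, -2.35, 0, 0, 0, -1], [0, 0, -2.4, 0, 0, 0, -1], [0, 0, -2.4, 0, 0, 0, -1], [0, 0, -2.4, 0, 0, 0, -1]]]}}

```text
time: 19.0
tcp_pos: [0.5653, 0.0383, -0.0065]
orientation: [-0.032, 0.033, 0.706, -0.706]
ft_force: [0.4, 0.0, -0.2]
grip_width: 0.0573
```

Run:
```python
from h import *
p=snap("wrist","v_w"); o=st()
```

```text
t 19.05 tcp [ 0.5654  0.0382 -0.0064] F [0.1 0.2 0.2] w 0.0572
[[-0.996  0.002 -0.091]
 [ 0.091  0.    -0.996]
 [-0.002 -1.    -0.   ]]
```

View pics/v_w.png

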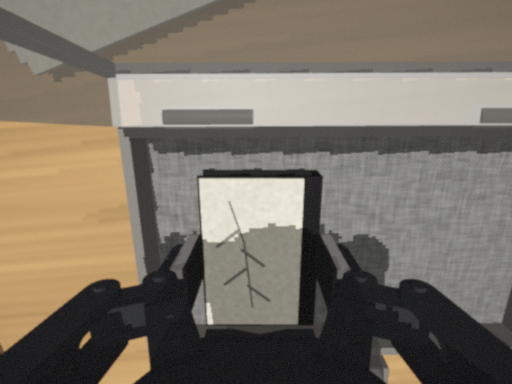

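>>> {"name": "arm_command", "arguments": {"deltas": [[[0, 0, -0.1, 0, 0, 0, -1], [0, 0, -0.16, 0, 0, 0, -1], [0, 0, -0.16, 0, 0, 0, -1], [0, 0, -0.16, 0, 0, 0, -1]]]}}

```text
time: 19.38
tcp_pos: [0.5651, 0.0381, -0.0118]
orientation: [-0.032, 0.033, 0.706, -0.706]
ft_force: [0.5, -1.1, 1.6]
grip_width: 0.0574
```

>>> {"name": "arm_command", "arguments": {"deltas": [[[0, 0, 0, 0, 0, 0, 0.45], [0, 0, 0, 0, 0, 0, 0.65], [0, 0, 0, 0, 0, 0, 0.7], [0, 0, 0, 0, 0, 0, 0.7], [0, 0, 0.6, 0, 0, 0, 0.7], [0, 0, 1.6, 0, 0, 0, 0.7], [0, 0, 2.8, 0, 0, 0, 0.7], [0, 0, 4, 0, 0, 0, 0.7], [0, 0, 5, 0, 0, 0, 0.7], [0, 0, 5, 0, 0, 0, 0.7]]]}}

```text
time: 20.22
tcp_pos: [0.569, 0.0385, 0.1439]
orientation: [-0.028, 0.036, 0.707, -0.706]
ft_force: [0.3, -0.0, 1.0]
grip_width: 0.0725
```

Run:
```python
from h import *
p=snap("wrist","w_w"); o=st()
find(p,"book_3_mid",.021)
```

```text
t 20.27 tcp [0.5673 0.0383 0.1413] F [ 0.1  0.1 -0.5] w 0.0727
[[-0.996  0.008 -0.091]
 [ 0.091  0.001 -0.996]
 [-0.007 -1.    -0.002]]
book_3_mid 0.6 [232.3, 145.0, 293.3, 230.6] 4842 ((563.097900390625, 38.04108428955078), (61.519351959228516, 88.03186798095703), 84.70376586914062)
```

View pics/w_w.png

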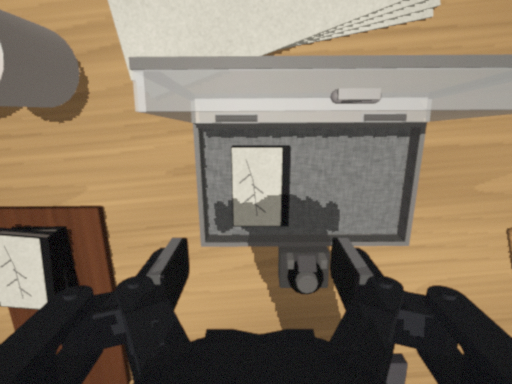

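Book one lies flat in the left slot, measured at (0.563,0.038). I go back to the pile.

>>> {"name": "arm_command", "arguments": {"deltas": [[[-0.4, 1.2, 0, 0, 0, -1, 0.8], [-0.8, 2.4, 0, 0, 0, -2.5, 0.8], [-1.2, 3.6, 0, 0, 0, -2.5, 0.8], [-1.6, 4.8, 0, 0, 0, -2.5, 0.8], [-1.9, 6, 0, 0, 0, -2.5, 0.8], [-2.2, 7.2, 0, 0, 0, -2.5, 0.8], [-2.5, 8.1, -0.5, 0, 0, -2.5, 0.8], [-2.5, 8.4, -1.2, 0, 0, -2.5, 0.8], [-2.5, 8.4, -1.8, 0, 0, -2.5, 0.8], [-2.5, 8.4, -1.8, 0, 0, -2.5, 0.8], [-2.5, 8.4, -1.8, 0, 0, -2.5, 0.8]]]}}

```text
time: 21.23
tcp_pos: [0.4877, 0.2887, 0.0817]
orientation: [0.049, -0.046, -0.704, 0.707]
ft_force: [0.1, -0.6, 0.6]
grip_width: 0.0769
```

Run:
```python
from h import *
p=snap("wrist","x_w"); o=st()
find(p,"book_2_mid",.044)
p=snap("top"); find(p,"book_2_mid",.044)
```

```text
t 21.28 tcp [0.4889 0.2889 0.0829] F [ 0.6 -0.6  0.4] w 0.0768
[[-0.991 -0.002 -0.135]
 [ 0.135 -0.002 -0.991]
 [ 0.002 -1.     0.002]]
book_2_mid 0.65 [213.1, 132.2, 299.7, 246.0] 9249 ((500.0307922363281, 291.6838684082031), (59.1097412109375, 85.63461303710938), 79.6771240234375)
book_2_mid 0.9 [145.4, 186.7, 168.7, 216.7] 309 ((524.1380615234375, 285.0035095214844), (62.368404388427734, 38.079437255859375), 79.93994903564453)
```

View pics/x_w.png

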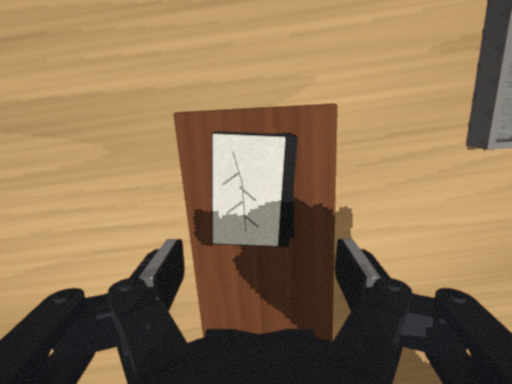

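>>> {"name": "arm_command", "arguments": {"deltas": [[[0.38, 0.08, -0.8, 0, 0, -2.4, 0.8], [0.38, 0.08, -1.6, 0, 0, -2.4, 0.8], [0.38, 0.08, -2.2, 0, 0, -2.4, 0.8], [0.38, 0.08, -2.33, 0, 0, -2.4, 0.8], [0.38, 0.08, -2.33, 0, 0, -2.4, 0.8], [0.38, 0.08, -2.33, 0, 0, -2.4, 0.8]]]}}

```text
time: 21.93
tcp_pos: [0.5017, 0.2925, 0.0149]
orientation: [-0.062, 0.063, 0.705, -0.704]
ft_force: [-0.3, 0.3, 0.7]
grip_width: 0.0772
```

>>> {"name": "arm_command", "arguments": {"deltas": [[[0, 0, 0, 0, 0, 0, -1], [0, 0, 0, 0, 0, 0, -1], [0, 0, 0, 0, 0, 0, -1], [0, 0, 0, 0, 0, 0, -1], [0, 0, 0, 0, 0, 0, -1], [0, 0, 0, 0, 0, 0, -1]]]}}

```text
time: 22.43
tcp_pos: [0.5052, 0.2952, 0.0192]
orientation: [-0.06, 0.065, 0.707, -0.702]
ft_force: [-4.1, -4.1, 19.6]
grip_width: 0.0036
```

Run:
```python
from h import *
p=snap("scene"); o=st(); cv2.imwrite("pics/y_s.png",cv2.resize(p["pixels"][100:230,290:430,::-1],None,fx=4,fy=4,interpolation=cv2.INTER_CUBIC))
```

```text
t 22.48 tcp [0.5051 0.2949 0.019 ] F [-1.4 -1.8 24.8] w 0.0007
[[-0.984  0.008 -0.176]
 [ 0.176  0.005 -0.984]
 [-0.007 -1.    -0.006]]
```

View pics/y_s.png

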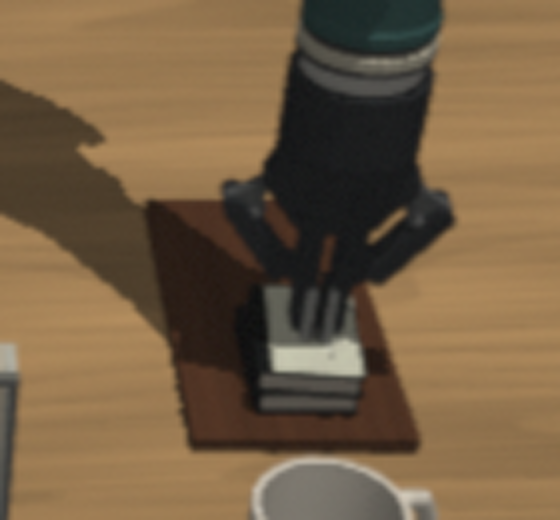

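The fingers closed above the book: its top is at 44 mm, so the tip offset is about 25 mm. I raise, open, check the pile and go deeper.

>>> {"name": "arm_command", "arguments": {"deltas": [[[0, 0, 1, 0, 0, 0, -1], [0, 0, 2, 0, 0, 0, 0.8], [-0.38, 0, 2.3, 0, 0, 0, 0.8], [-0.38, 0, 2.3, 0, 0, 0, 0.8], [-0.38, 0, 2.3, 0, 0, 0, 0.8], [-0.38, 0, 2.3, 0, 0, 0, 0.8], [-0.38, 0, 2.3, 0, 0, 0, 0.8]]]}}

```text
time: 23.07
tcp_pos: [0.489, 0.292, 0.0818]
orientation: [0.063, -0.062, -0.704, 0.705]
ft_force: [0.7, -0.1, -0.4]
grip_width: 0.0724
```

Run:
```python
from h import *
p=snap("wrist","z_w"); o=st()
find(p,"book_2_mid",.044)
```

```text
t 23.12 tcp [0.4891 0.292  0.0817] F [1.  0.2 0.4] w 0.0765
[[-0.984 -0.002 -0.176]
 [ 0.176 -0.001 -0.984]
 [ 0.001 -1.     0.002]]
book_2_mid 0.75 [213.1, 136.5, 301.1, 245.5] 9242 ((499.6418762207031, 291.7476806640625), (59.81267166137695, 85.81505584716797), 79.7962417602539)
```

View pics/z_w.png

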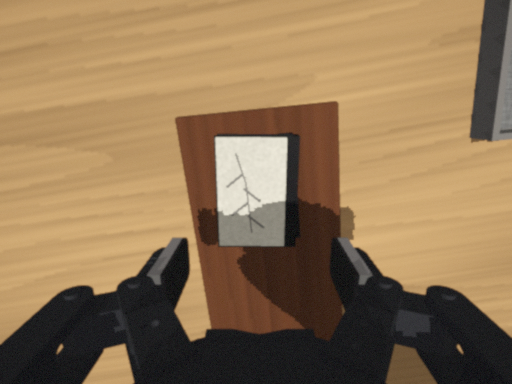

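>>> {"name": "arm_command", "arguments": {"deltas": [[[0.33, 0, -0.8, 0, 0, 0, 0.8], [0.33, 0, -1.6, 0, 0, 0, 0.8], [0.33, 0, -2.3, 0, 0, 0, 0.8], [0.33, 0, -2.6, 0, 0, 0, 0.8], [0.33, 0, -2.6, 0, 0, 0, 0.8], [0.33, 0, -2.6, 0, 0, 0, 0.8]]]}}

```text
time: 23.67
tcp_pos: [0.4992, 0.2923, 0.0044]
orientation: [0.063, -0.062, -0.704, 0.705]
ft_force: [0.6, 0.2, -0.6]
grip_width: 0.0767
```

>>> {"name": "arm_command", "arguments": {"deltas": [[[0, 0, 0, 0, 0, 0, -1], [0, 0, 0, 0, 0, 0, -1], [0, 0, 0, 0, 0, 0, -1], [0, 0, 0, 0, 0, 0, -1], [0, 0, 0, 0, 0, 0, -1]]]}}

```text
time: 24.08
tcp_pos: [0.5005, 0.2932, 0.0064]
orientation: [-0.062, 0.063, 0.705, -0.704]
ft_force: [-0.5, -0.7, 7.1]
grip_width: 0.0584
```

>>> {"name": "arm_command", "arguments": {"deltas": [[[0, 0, 0.2, 0, 0, 0, -1], [0, 0, 0.5, 0, 0, 0, -1], [0, 0, 1, 0, 0, 0, -1], [0, 0, 1.6, 0, 0, 0, -1], [0, 0, 2.4, 0, 0, 0, -1], [0, 0, 3.2, 0, 0, 0, -1], [0, 0, 3.2, 0, 0, 0, -1]]]}}

```text
time: 24.67
tcp_pos: [0.5023, 0.2942, 0.1059]
orientation: [-0.06, 0.065, 0.706, -0.702]
ft_force: [0.3, 0.2, -1.0]
grip_width: 0.0584
```

Run:
```python
from h import *
p=snap("wrist","aa_w"); o=st()
find(p,"book_2_mid",o["tcp_pos"][2]+.038)
p=snap("scene"); cv2.imwrite("pics/aa_s.png",cv2.resize(p["pixels"][100:230,290:430,::-1],None,fx=4,fy=4,interpolation=cv2.INTER_CUBIC))
```

```text
t 24.72 tcp [0.5013 0.2936 0.1041] F [ 0.4 -0.7 -0.6] w 0.0585
[[-0.984  0.005 -0.176]
 [ 0.176  0.003 -0.984]
 [-0.004 -1.    -0.004]]
book_2_mid 0.86 [194.0, 167.3, 324.6, 326.4] 19289 ((502.29095458984375, 293.55267333984375), (60.003440856933594, 87.75741577148438), 79.89204406738281)
```

View pics/aa_s.png

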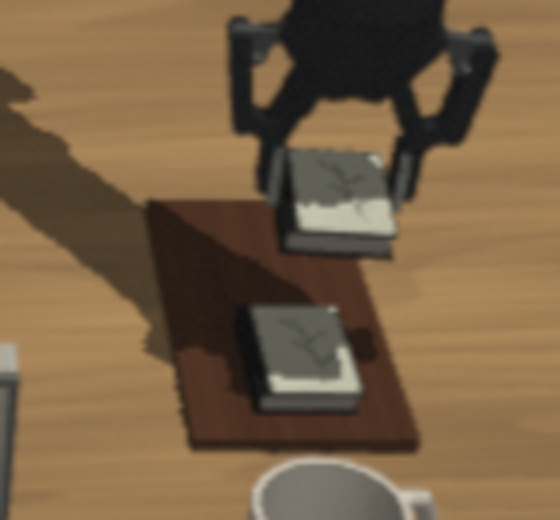

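View pics/aa_w.png

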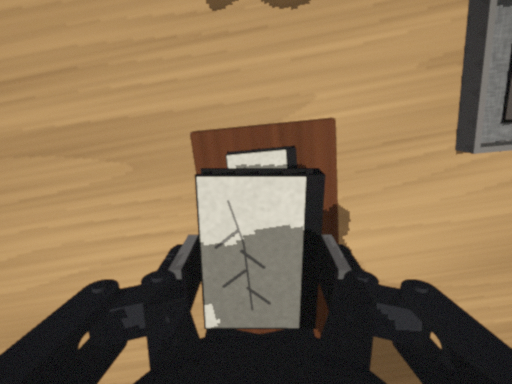

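>>> {"name": "arm_command", "arguments": {"deltas": [[[0.2, -1.2, 0.4, 0, 0, 3, -1], [0.4, -2.4, 0.4, 0, 0, 5.2, -1], [0.6, -3.6, 0.4, 0, 0, 5.2, -1], [0.8, -4.8, 0.4, 0, 0, 5.2, -1], [1, -6, 0.4, 0, 0, 5.2, -1], [1.2, -7.2, 0.4, 0, 0, 5.2, -1], [1.4, -8.4, 0.4, 0, 0, 5.2, -1], [1.6, -9.6, 0.4, 0, 0, 5.2, -1], [1.8, -10.7, 0.2, 0, 0, 5.2, -1], [1.85, -11.7, -0.4, 0, 0, 5.2, -1], [1.85, -11.7, -1.2, 0, 0, 5.2, -1], [1.85, -11.7, -1.2, 0, 0, 5.2, -1]]]}}

```text
time: 25.82
tcp_pos: [0.5507, -0.0614, 0.0606]
orientation: [0.036, -0.029, -0.706, 0.707]
ft_force: [-1.3, 0.9, -1.5]
grip_width: 0.0583
```

Run:
```python
from h import *
p=snap("wrist","ab_w"); o=st()
find(p,"book_2_mid",o["tcp_pos"][2]+.038)
```

```text
t 25.87 tcp [ 0.5516 -0.059   0.0622] F [-0.2  1.2 -0.2] w 0.0583
[[-0.996 -0.008 -0.088]
 [ 0.088  0.    -0.996]
 [ 0.008 -1.     0.   ]]
book_2_mid 0.9 [195.0, 165.4, 324.8, 326.5] 19470 ((553.1931762695312, -61.918060302734375), (59.04758834838867, 86.71622467041016), 84.92414093017578)
```

View pics/ab_w.png

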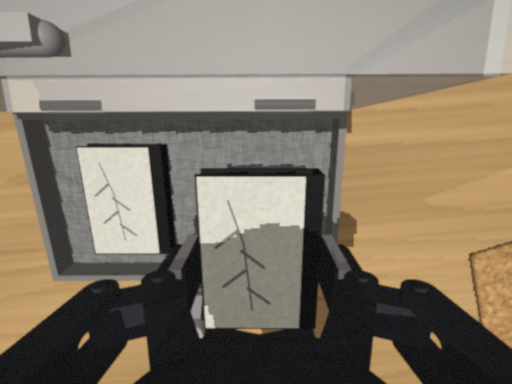

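>>> {"name": "arm_command", "arguments": {"deltas": [[[0, 0, -0.6, 0, 0, 0, -1], [0, 0, -1.2, 0, 0, 0, -1], [0, 0, -1.8, 0, 0, 0, -1], [0, 0, -2.3, 0, 0, 0, -1], [0, 0, -2.55, 0, 0, 0, -1], [0, 0, -2.55, 0, 0, 0, -1], [0, 0, -2.55, 0, 0, 0, -1]]]}}

```text
time: 26.5
tcp_pos: [0.5554, -0.0572, -0.011]
orientation: [-0.03, 0.03, 0.707, -0.706]
ft_force: [0.3, -0.6, -0.5]
grip_width: 0.0584
```

Run:
```python
from h import *
p=snap("wrist","ac_w"); o=st()
```

```text
t 26.55 tcp [ 0.5558 -0.0576 -0.0106] F [-0.7 -0.2 -1.4] w 0.0584
[[-0.996  0.001 -0.085]
 [ 0.085  0.    -0.996]
 [-0.001 -1.    -0.   ]]
```

>>> {"name": "arm_command", "arguments": {"deltas": [[[0, 0, -0.08, 0, 0, 0, -1], [0, 0, -0.16, 0, 0, 0, -1], [0, 0, -0.18, 0, 0, 0, -1], [0, 0, -0.18, 0, 0, 0, -1]]]}}

```text
time: 26.88
tcp_pos: [0.5553, -0.0585, -0.0165]
orientation: [-0.03, 0.031, 0.706, -0.706]
ft_force: [0.0, -0.6, 1.2]
grip_width: 0.0583
```

>>> {"name": "arm_command", "arguments": {"deltas": [[[0, 0, 0, 0, 0, 0, 0.45], [0, 0, 0, 0, 0, 0, 0.65], [0, 0, 0, 0, 0, 0, 0.7], [0, 0, 0, 0, 0, 0, 0.7], [0, 0, 0.6, 0, 0, 0, 0.7], [0, 0, 1.6, 0, 0, 0, 0.7], [0, 0, 2.8, 0, 0, 0, 0.7], [0, 0, 4, 0, 0, 0, 0.7], [0, 0, 5, 0, 0, 0, 0.7], [0, 0, 5, 0, 0, 0, 0.7]]]}}

```text
time: 27.72
tcp_pos: [0.5594, -0.0589, 0.139]
orientation: [0.027, -0.035, -0.706, 0.706]
ft_force: [1.6, 0.3, 0.2]
grip_width: 0.0723
```

Run:
```python
from h import *
p=snap("wrist","ad_w"); o=st()
find(p,"book_3_mid",.021); find(p,"old_copy_mid",.036)
```

```text
t 27.77 tcp [ 0.5577 -0.0587  0.1365] F [-0.3  0.1 -0.2] w 0.0729
[[-0.996  0.008 -0.086]
 [ 0.086 -0.    -0.996]
 [-0.008 -1.    -0.   ]]
book_3_mid 0.69 [132.4, 143.1, 197.4, 229.7] 5176 ((562.9363403320312, 36.3264045715332), (64.2908935546875, 86.5489501953125), 85.0980224609375)
old_copy_mid 0.76 [466.7, 233.2, 512.0, 315.8] 2878 ((437.95465087890625, -290.94158935546875), (104.04415130615234, 43.70581817626953), 8.141550064086914)
old_copy_mid 0.21 [0.0, 51.1, 391.4, 297.2] 46767 ((564.123291015625, 1.102020263671875), (343.99658203125, 238.5156707763672), 85.21956634521484)
```

View pics/ad_w.png

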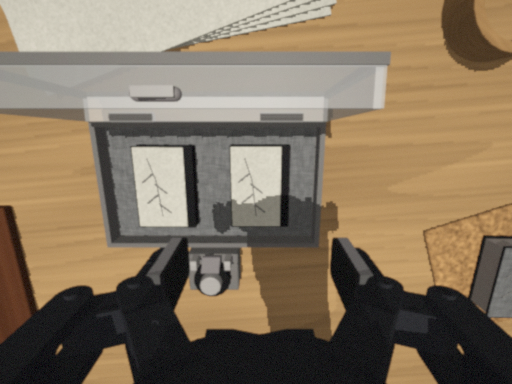

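Both books lie flat in their slots. The old copy on the mat looks shifted, so I check it in the top camera.

Run:
```python
from h import *
p=snap("top","ae_t"); o=st()
r=find(p,"old_copy_mid",.036); find(p,"mat_top",.006); find(p,"book_1_mid",.028)
cv2.imwrite("pics/ae_tc.png",cv2.resize(p["pixels"][150:290,100:430,::-1],None,fx=2.4,fy=2.4,interpolation=cv2.INTER_CUBIC))
```

```text
t 27.92 tcp [ 0.554  -0.0585  0.1323] F [-0.5 -0.5  0.1] w 0.073
[[-0.996 -0.002 -0.086]
 [ 0.086  0.    -0.996]
 [ 0.002 -1.     0.   ]]
old_copy_mid 0.85 [362.8, 212.8, 385.1, 245.2] 762 ((432.5310974121094, -324.132080078125), (68.96710968017578, 86.2957763671875), 84.14128875732422)
mat_top 0.79 [339.0, 199.7, 405.1, 257.8] 2106 ((431.84344482421875, -328.47296142578125), (154.28848266601562, 152.24273681640625), 12.846762657165527)
mat_top 0.24 [223.7, 135.2, 294.2, 162.5] 1040 ((665.5006103515625, 34.911956787109375), (150.07994079589844, 63.74238967895508), 85.16173553466797)
book_1_mid 0.65 [147.1, 185.7, 171.7, 218.4] 648 ((498.7881774902344, 287.4974060058594), (62.787200927734375, 84.46588134765625), 86.2228012084961)
```

View pics/ae_tc.png

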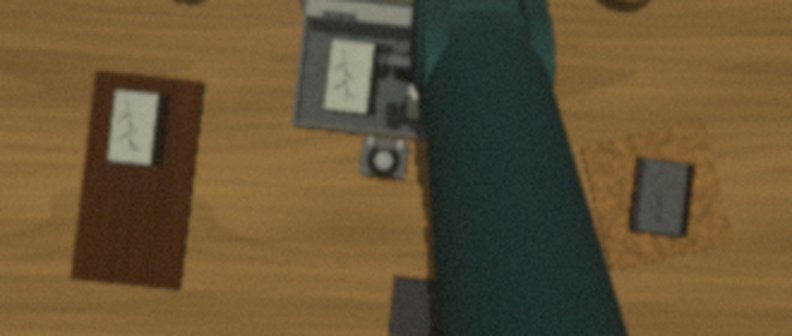

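The old copy is still centred. I go back for the last book.

>>> {"name": "arm_command", "arguments": {"deltas": [[[-0.2, 1.2, 0, 0, 0, 0, 0.8], [-0.4, 2.4, 0, 0, 0, 0, 0.8], [-0.6, 3.6, 0, 0, 0, 0, 0.8], [-0.9, 4.8, 0, 0, 0, 0, 0.8], [-1.1, 6, 0, 0, 0, 0, 0.8], [-1.3, 7.2, 0, 0, 0, 0, 0.8], [-1.5, 8.4, 0, 0, 0, 0, 0.8], [-1.8, 9.6, 0, 0, 0, 0, 0.8], [-2, 10.7, -0.6, 0, 0, 0, 0.8], [-2.2, 11.6, -1.5, 0, 0, 0, 0.8], [-2.2, 11.6, -1.9, 0, 0, 0, 0.8], [-2.2, 11.6, -1.9, 0, 0, 0, 0.8]]]}}

```text
time: 29.07
tcp_pos: [0.4854, 0.2904, 0.0723]
orientation: [0.031, -0.026, -0.705, 0.708]
ft_force: [-0.0, 0.0, -0.2]
grip_width: 0.0772
```

Run:
```python
from h import *
p=snap("top"); p=snap("wrist","af_w"); o=st()
find(p,"book_1_mid",.028)
```

```text
t 29.17 tcp [0.4884 0.2878 0.0749] F [-0.4  0.2  0.3] w 0.0771
[[-0.996 -0.002 -0.087]
 [ 0.087 -0.003 -0.996]
 [ 0.002 -1.     0.003]]
book_1_mid 0.62 [212.3, 133.9, 294.1, 244.8] 8487 ((497.154052734375, 290.4638366699219), (59.7738037109375, 85.5140380859375), 85.73246002197266)
```

View pics/af_w.png

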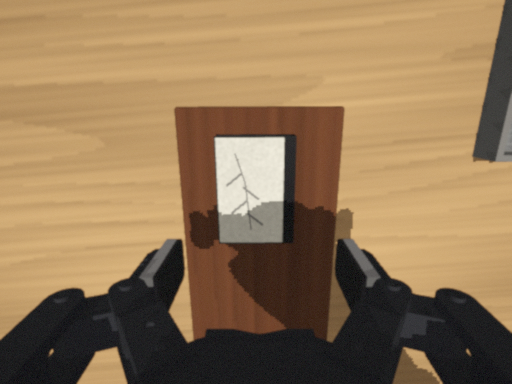

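>>> {"name": "arm_command", "arguments": {"deltas": [[[0.33, 0.06, -0.8, 0, 0, 0.5, 0.8], [0.33, 0.06, -1.6, 0, 0, 0.5, 0.8], [0.33, 0.06, -2.4, 0, 0, 0.5, 0.8], [0.33, 0.06, -2.8, 0, 0, 0.5, 0.8], [0.33, 0.06, -2.86, 0, 0, 0.5, 0.8], [0.33, 0.06, -2.86, 0, 0, 0.5, 0.8]]]}}

```text
time: 29.72
tcp_pos: [0.4993, 0.2901, -0.0095]
orientation: [0.028, -0.028, -0.706, 0.707]
ft_force: [-0.3, -0.2, 0.1]
grip_width: 0.0768
```

>>> {"name": "arm_command", "arguments": {"deltas": [[[0, 0, 0, 0, 0, 0, -1], [0, 0, 0, 0, 0, 0, -1], [0, 0, 0, 0, 0, 0, -1], [0, 0, 0, 0, 0, 0, -1], [0, 0, 0, 0, 0, 0, -1]]]}}

```text
time: 30.13
tcp_pos: [0.5001, 0.2916, -0.0078]
orientation: [-0.027, 0.028, 0.707, -0.706]
ft_force: [-0.2, -1.3, 7.3]
grip_width: 0.0582
```

>>> {"name": "arm_command", "arguments": {"deltas": [[[0, 0, 0.2, 0, 0, 0, -1], [0, 0, 0.5, 0, 0, 0, -1], [0, 0, 1, 0, 0, 0, -1], [0, 0, 1.6, 0, 0, 0, -1], [0, 0, 2.5, 0, 0, 0, -1], [0, 0, 3.5, 0, 0, 0, -1], [0, 0, 3.8, 0, 0, 0, -1], [0, 0, 3.8, 0, 0, 0, -1]]]}}

```text
time: 30.8
tcp_pos: [0.5009, 0.2927, 0.1077]
orientation: [-0.025, 0.029, 0.708, -0.705]
ft_force: [0.5, 0.3, -0.0]
grip_width: 0.0583
```

Run:
```python
from h import *
p=snap("wrist","ag_w"); o=st()
find(p,"book_1_mid",o["tcp_pos"][2]+.038)
```

```text
t 30.85 tcp [0.4996 0.2919 0.1058] F [-0.   0.4 -0.8] w 0.058
[[-0.997  0.003 -0.077]
 [ 0.077  0.002 -0.997]
 [-0.003 -1.    -0.002]]
book_1_mid 0.8 [191.8, 171.0, 322.9, 331.7] 18538 ((499.6327209472656, 292.3026428222656), (59.14744567871094, 86.65628814697266), 85.73326110839844)
book_1_mid 0.61 [499.0, 90.1, 512.0, 148.5] 381 ((557.4849243164062, 181.29733276367188), (22.82188606262207, 5.147551536560059), 8.904616355895996)
```

View pics/ag_w.png

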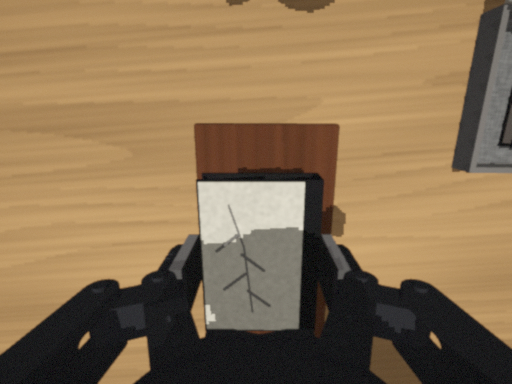

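>>> {"name": "arm_command", "arguments": {"deltas": [[[0.2, -1, 0.4, 0, 0, -0.6, -1], [0.5, -2.2, 0.4, 0, 0, -0.6, -1], [0.8, -3.4, 0.4, 0, 0, -0.6, -1], [1.1, -4.6, 0.4, 0, 0, -0.6, -1], [1.4, -5.8, 0.4, 0, 0, -0.6, -1], [1.7, -7, 0.3, 0, 0, -0.6, -1], [2, -8, 0, 0, 0, -0.6, -1], [2.13, -8.47, -0.5, 0, 0, -0.6, -1], [2.13, -8.47, -1, 0, 0, -0.6, -1], [2.13, -8.47, -1.3, 0, 0, -0.6, -1], [2.13, -8.47, -1.3, 0, 0, -0.6, -1]]]}}

```text
time: 31.82
tcp_pos: [0.5598, 0.0372, 0.062]
orientation: [0.034, -0.028, -0.706, 0.707]
ft_force: [-0.1, -0.3, -2.8]
grip_width: 0.0581
```

Run:
```python
from h import *
p=snap("scene");p=snap("scene");p=snap("wrist","ah_w"); o=st()
find(p,"book_1_mid",o["tcp_pos"][2]+.037)
```

```text
t 31.97 tcp [0.5624 0.0386 0.065 ] F [-0.4  0.5 -0.4] w 0.0581
[[-0.996 -0.001 -0.086]
 [ 0.086  0.001 -0.996]
 [ 0.001 -1.    -0.   ]]
book_1_mid 0.85 [191.1, 174.1, 322.2, 331.3] 18658 ((561.236328125, 38.10901641845703), (59.11610794067383, 86.5573959350586), 85.13812255859375)
```

View pics/ah_w.png

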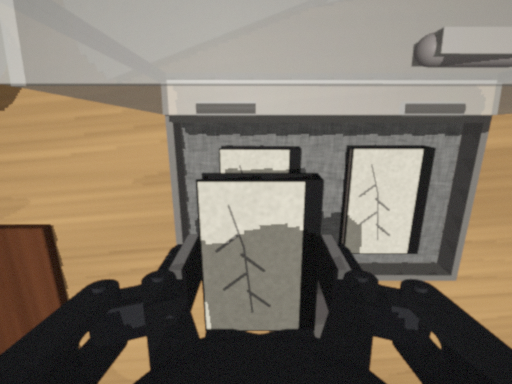

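>>> {"name": "arm_command", "arguments": {"deltas": [[[0.05, -0.03, -0.6, 0, 0, 0, -1], [0.05, -0.03, -1.2, 0, 0, 0, -1], [0.05, -0.03, -1.7, 0, 0, 0, -1], [0.05, -0.03, -2, 0, 0, 0, -1], [0.05, -0.03, -2.05, 0, 0, 0, -1], [0.05, -0.03, -2.05, 0, 0, 0, -1], [0.05, -0.03, -2.05, 0, 0, 0, -1]]]}}

```text
time: 32.6
tcp_pos: [0.565, 0.0367, 0.0046]
orientation: [-0.03, 0.031, 0.707, -0.706]
ft_force: [0.2, -0.5, -0.8]
grip_width: 0.0583
```

>>> {"name": "arm_command", "arguments": {"deltas": [[[0, 0, -0.05, 0, 0, 0, -1], [0, 0, -0.1, 0, 0, 0, -1], [0, 0, -0.1, 0, 0, 0, -1], [0, 0, -0.1, 0, 0, 0, -1]]]}}

```text
time: 32.93
tcp_pos: [0.5649, 0.0364, 0.0013]
orientation: [-0.031, 0.032, 0.707, -0.706]
ft_force: [-0.5, 0.3, 0.9]
grip_width: 0.0582
```

>>> {"name": "arm_command", "arguments": {"deltas": [[[0, 0, 0, 0, 0, 0, 0.45], [0, 0, 0, 0, 0, 0, 0.65], [0, 0, 0, 0, 0, 0, 0.7], [0, 0, 0, 0, 0, 0, 0.7], [0, 0, 0.6, 0, 0, 0, 0.7], [0, 0, 1.6, 0, 0, 0, 0.7], [0, 0, 2.8, 0, 0, 0, 0.7], [0, 0, 4, 0, 0, 0, 0.7], [0, 0, 5, 0, 0, 0, 0.7], [0, 0, 5, 0, 0, 0, 0.7]]]}}

```text
time: 33.77
tcp_pos: [0.5687, 0.0367, 0.1569]
orientation: [-0.027, 0.035, 0.707, -0.706]
ft_force: [0.3, 0.1, 0.5]
grip_width: 0.0727
```

Run:
```python
from h import *
p=snap("wrist","ai_w"); o=st(); find(p,"book_1_mid",.037); print(-p["R"].T@p["t"])
p=snap("scene"); cv2.imwrite("pics/ai_s.png",cv2.resize(p["pixels"][130:260,150:330,::-1],None,fx=4,fy=4,interpolation=cv2.INTER_CUBIC))
```

```text
t 33.82 tcp [0.567  0.0366 0.1543] F [-0.2 -0.1  0.4] w 0.0725
[[-0.996  0.008 -0.088]
 [ 0.088  0.001 -0.996]
 [-0.008 -1.    -0.002]]
book_1_mid 0.97 [229.2, 149.4, 288.3, 228.7] 4719 ((561.6173706054688, 36.3396110534668), (59.6270751953125, 85.28347778320312), 85.01628875732422)
[0.63637176 0.02997518 0.32372262]
```

View pics/ai_w.png

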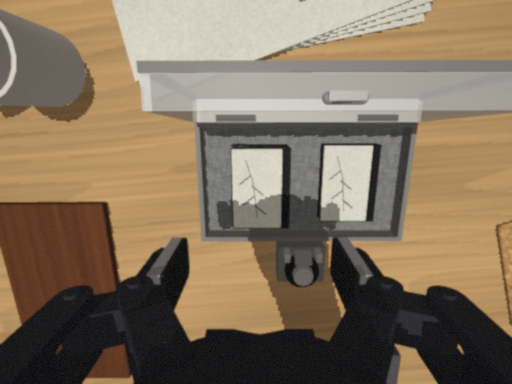

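View pics/ai_s.png

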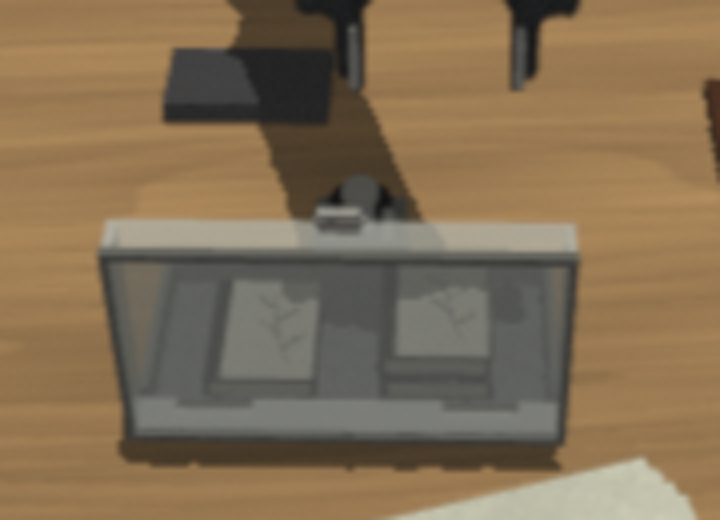

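All three books are in the case: two stacked at the left, one at the right, all flat. The left top book measures (0.562,0.036) and the pallet is empty. Next I shut the gripper and go up and over to behind the lid.

>>> {"name": "arm_command", "arguments": {"deltas": [[[0, 0, 1, 0, 0, 0, -1], [0, 0, 2, 0, 0, 0, -1], [0.8, -0.4, 2, 0, 0, 0, -1], [1.8, -0.8, 2, 0, 0, 0, -1], [3, -1.2, 2, 0, 0, 0, -1], [4, -1.6, 2, 0, 0, 0, -1], [5, -2, 2, 0, 0, 0, -1], [5, -2, 2, 0, 0, 0, -1], [5, -2, 2, 0, 0, 0, -1]]]}}

```text
time: 34.67
tcp_pos: [0.7141, -0.0251, 0.2075]
orientation: [0.033, -0.03, -0.706, 0.707]
ft_force: [-0.8, 0.0, -0.8]
grip_width: -0.0001
```

Run:
```python
from h import *
p=snap("top");p=snap("scene","aj_s"); o=st()
H=np.array([.6253,-.0154])
for deg in [94.5,85,75,65,55,45,35,25,15,8,4,0]:
    t=np.radians(deg); r=.112
    s=-r*np.cos(t)+.026*np.sin(t)+.011; z=.025+r*np.sin(t)+.026*np.cos(t)-.022
    print(deg,(H+s*np.array([.996,-.087])).round(4),round(z,4))
```

```text
t 34.77 tcp [ 0.7123 -0.023   0.2084] F [0.3 0.2 0. ] w -0.0002
[[-0.996 -0.005 -0.087]
 [ 0.087  0.    -0.996]
 [ 0.005 -1.    -0.   ]]
94.5 [ 0.6708 -0.0194] 0.1126
85 [ 0.6523 -0.0178] 0.1168
75 [ 0.6324 -0.016 ] 0.1179
65 [ 0.6126 -0.0143] 0.1155
55 [ 0.5935 -0.0126] 0.1097
45 [ 0.5757 -0.0111] 0.1006
35 [ 0.5597 -0.0097] 0.0885
25 [ 0.5461 -0.0085] 0.0739
15 [ 0.5352 -0.0075] 0.0571
8 [ 0.5294 -0.007 ] 0.0443
4 [ 0.5268 -0.0068] 0.0367
0 [ 0.5247 -0.0066] 0.029
```

View pics/aj_s.png

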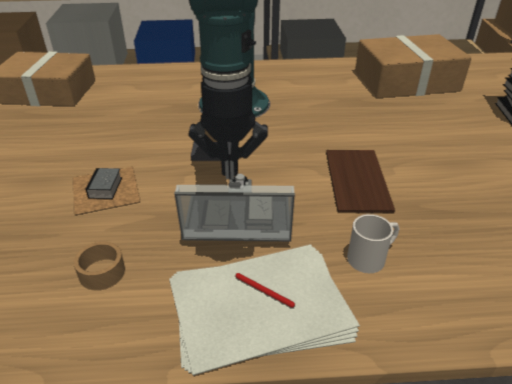

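Run:
```python
from h import *
p=snap("scene"); o=st(); print(proj(p,[[.7145,-.023,.2084+.0185],[.7145,-.023,.2084+.025],[.7255,-.024,.2084+.022],[.661,-.019,.1525]]))
cv2.imwrite("pics/ak_s.png",cv2.resize(p["pixels"][130:260,150:330,::-1],None,fx=4,fy=4,interpolation=cv2.INTER_CUBIC))
```

```text
t 34.82 tcp [ 0.7123 -0.0227  0.209 ] F [-1.1  0.1 -0.2] w 0.0
[[-0.996 -0.004 -0.087]
 [ 0.087  0.001 -0.996]
 [ 0.004 -1.    -0.   ]]
[[230.95107013 178.64862786]
 [230.82466327 175.52908086]
 [230.46974715 180.92695004]
 [233.55796855 193.44476723]]
```

View pics/ak_s.png

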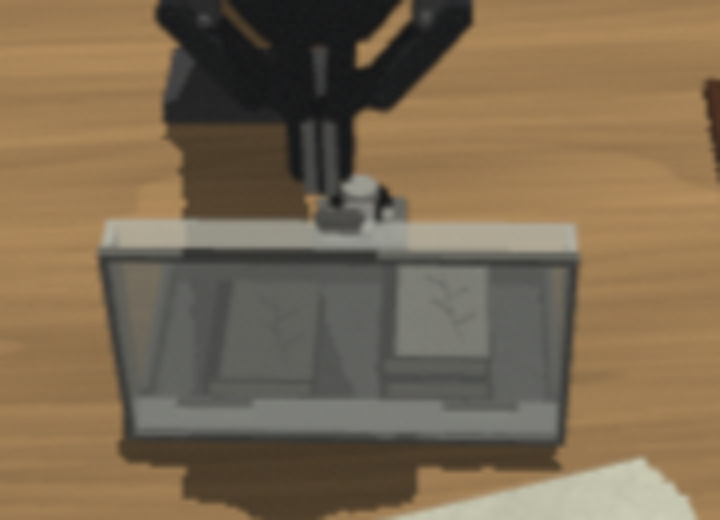

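The tip sits where predicted, at (230,179), behind the lid. I lower it.

>>> {"name": "arm_command", "arguments": {"deltas": [[[0, 0, -1, 0, 0, 0, -1], [0, 0, -2, 0, 0, 0, -1], [0, 0, -3, 0, 0, 0, -1], [0, 0, -3.2, 0, 0, 0, -1], [0, 0, -3.2, 0, 0, 0, -1], [0, 0, -3.2, 0, 0, 0, -1]]]}}

```text
time: 35.32
tcp_pos: [0.7143, -0.0231, 0.1156]
orientation: [-0.031, 0.031, 0.707, -0.706]
ft_force: [0.7, 0.2, 1.5]
grip_width: 0.0001
```

>>> {"name": "arm_command", "arguments": {"deltas": [[[-0.6, 0.05, 0, 0, 0, 0, -1], [-1.1, 0.1, 0, 0, 0, 0, -1], [-1.4, 0.12, 0, 0, 0, 0, -1], [-1.7, 0.15, 0, 0, 0, 0, -1], [-2.06, 0.18, 0.05, 0, 0, 0, -1], [-2.4, 0.21, 0.08, 0, 0, 0, -1], [-2.72, 0.24, 0.1, 0, 0, 0, -1], [-3.05, 0.27, 0.05, 0, 0, 0, -1], [-3.38, 0.29, 0, 0, 0, 0, -1], [-3.7, 0.32, -0.08, 0, 0, 0, -1], [-4.02, 0.35, -0.18, 0, 0, 0, -1]]]}}

```text
time: 36.23
tcp_pos: [0.5924, -0.013, 0.1091]
orientation: [-0.031, 0.031, 0.706, -0.706]
ft_force: [1.0, -0.2, 1.2]
grip_width: 0.0003
```

Run:
```python
from h import *
p=snap("scene"); o=st()
cv2.imwrite("pics/al_s.png",cv2.resize(p["pixels"][110:270,140:340,::-1],None,fx=3.7,fy=3.7,interpolation=cv2.INTER_CUBIC))
```

```text
t 36.28 tcp [ 0.589  -0.0128  0.108 ] F [-1.1  1.4 -0.4] w -0.0003
[[-0.996 -0.006 -0.087]
 [ 0.087  0.    -0.996]
 [ 0.006 -1.     0.   ]]
```

View pics/al_s.png

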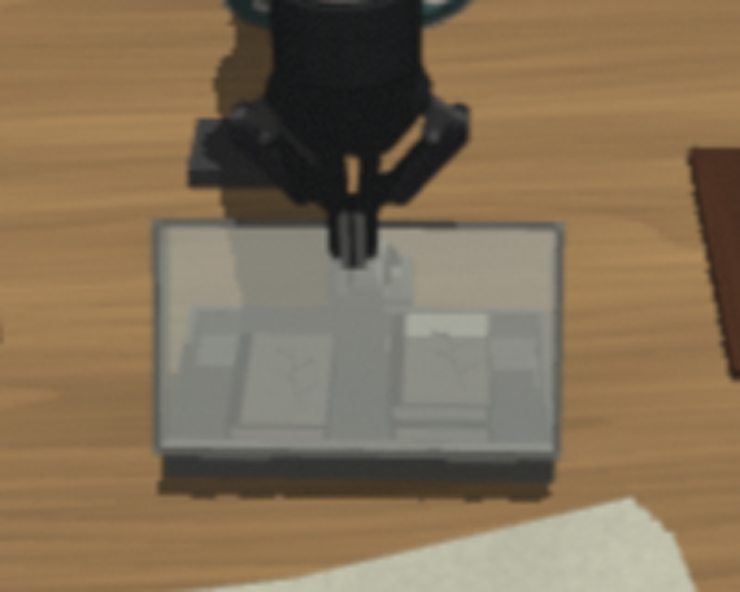

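The lid follows the fingertip, now at roughly 55°. I continue along the arc.

>>> {"name": "arm_command", "arguments": {"deltas": [[[-0.3, 0.02, -0.13, 0, 0, 0, -1], [-0.59, 0.05, -0.28, 0, 0, 0, -1], [-0.86, 0.07, -0.47, 0, 0, 0, -1], [-1.12, 0.09, -0.68, 0, 0, 0, -1], [-1.35, 0.11, -0.92, 0, 0, 0, -1], [-1.58, 0.13, -1.17, 0, 0, 0, -1], [-1.77, 0.15, -1.45, 0, 0, 0, -1], [-1.94, 0.16, -1.73, 0, 0, 0, -1], [-2.05, 0.17, -1.95, 0, 0, 0, -1], [-2.13, 0.18, -2.16, 0, 0, 0, -1], [-2.13, 0.18, -2.16, 0, 0, 0, -1]]]}}

```text
time: 37.2
tcp_pos: [0.5279, -0.0079, 0.043]
orientation: [0.032, -0.03, -0.706, 0.707]
ft_force: [-1.8, -0.5, 2.7]
grip_width: 0.0001
```

>>> {"name": "arm_command", "arguments": {"deltas": [[[-0.08, 0, -0.15, 0, 0, 0, -1], [-0.12, 0, -0.3, 0, 0, 0, -1], [-0.15, 0, -0.42, 0, 0, 0, -1], [-0.15, 0, -0.48, 0, 0, 0, -1], [-0.15, 0, -0.48, 0, 0, 0, -1]]]}}

```text
time: 37.62
tcp_pos: [0.5249, -0.0078, 0.0298]
orientation: [0.031, -0.031, -0.706, 0.706]
ft_force: [-0.9, -0.0, 1.1]
grip_width: -0.0
```

Run:
```python
from h import *
p=snap("scene"); o=st()
cv2.imwrite("pics/am_s.png",cv2.resize(p["pixels"][110:270,140:340,::-1],None,fx=3.7,fy=3.7,interpolation=cv2.INTER_CUBIC))
```

```text
t 37.67 tcp [ 0.5254 -0.0078  0.03  ] F [-0.9  0.8  1.8] w -0.0003
[[-0.996  0.    -0.088]
 [ 0.088 -0.    -0.996]
 [-0.    -1.     0.   ]]
```

View pics/am_s.png

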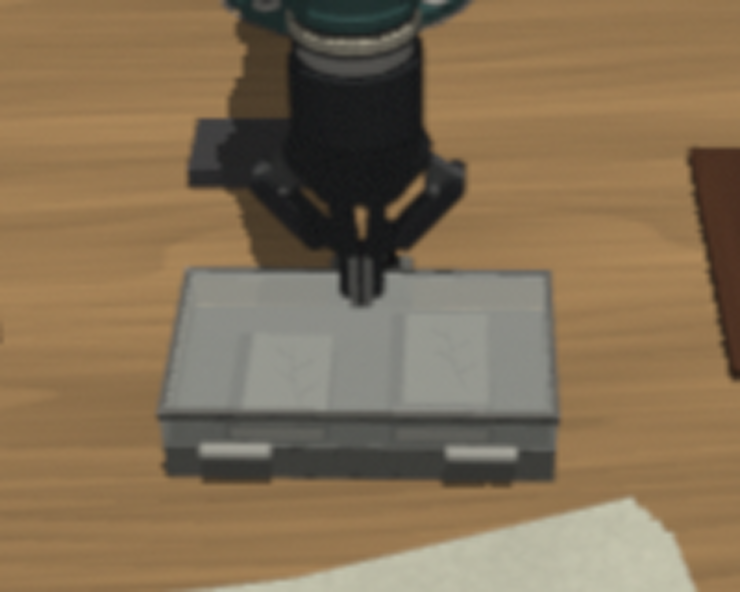

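>>> {"name": "arm_command", "arguments": {"deltas": [[[0, 0, -0.05, 0, 0, 0, -1], [0, 0, -0.1, 0, 0, 0, -1], [0, 0, -0.1, 0, 0, 0, -1], [0, 0, -0.1, 0, 0, 0, -1]]]}}

```text
time: 38.0
tcp_pos: [0.5262, -0.0079, 0.0271]
orientation: [-0.031, 0.032, 0.706, -0.706]
ft_force: [0.2, 0.8, -0.6]
grip_width: -0.0001
```

>>> {"name": "arm_command", "arguments": {"deltas": [[[0, 0, -0.04, 0, 0, 0, -1], [0, 0, -0.07, 0, 0, 0, -1], [0, 0, -0.07, 0, 0, 0, -1]]]}}

```text
time: 38.25
tcp_pos: [0.5261, -0.0079, 0.026]
orientation: [0.031, -0.032, -0.706, 0.706]
ft_force: [-0.8, 0.6, 8.5]
grip_width: -0.0001
```

The force dropped, then met a hard stop at 8.5 N, so it is probably latched. I lift straight up and move clear.

>>> {"name": "arm_command", "arguments": {"deltas": [[[0, 0, 0.3, 0, 0, 0, -1], [0, 0, 0.6, 0, 0, 0, -1], [0, 0, 0.9, 0, 0, 0, -1], [0, 0, 1.2, 0, 0, 0, -1], [0, 0, 1.2, 0, 0, 0, -1]]]}}

```text
time: 38.67
tcp_pos: [0.5268, -0.0078, 0.0632]
orientation: [-0.03, 0.032, 0.707, -0.706]
ft_force: [-0.1, 0.0, 0.3]
grip_width: -0.0001
```

Run:
```python
from h import *
p=snap("scene"); o=st()
cv2.imwrite("pics/an_s.png",cv2.resize(p["pixels"][110:270,140:340,::-1],None,fx=3.7,fy=3.7,interpolation=cv2.INTER_CUBIC))
```

```text
t 38.72 tcp [ 0.5264 -0.0078  0.0624] F [-0.4  0.1  0.6] w 0.0001
[[-0.996  0.003 -0.088]
 [ 0.088  0.    -0.996]
 [-0.003 -1.    -0.   ]]
```

View pics/an_s.png

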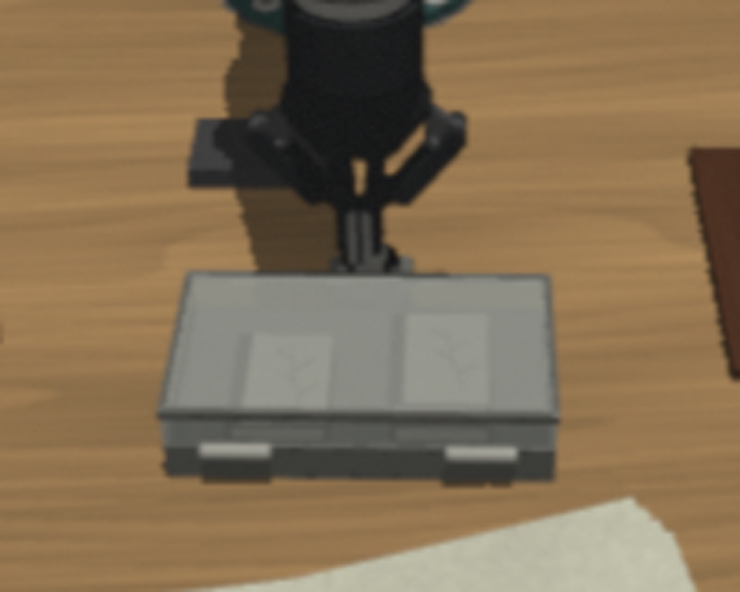

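The lid stays shut with the gripper lifted. I go up and aside, between the case and the mat, so the cameras can check everything.

>>> {"name": "arm_command", "arguments": {"deltas": [[[0, 0, 1, 0, 0, 0, -1], [0, 0, 2.2, 0, 0, 0, -1], [0, 0, 3.4, 0, 0, 0, -1], [-0.4, -0.8, 4.4, 0, 0, 0, -1], [-0.8, -2, 5, 0, 0, 0, -1], [-1, -3.2, 5, 0, 0, 0, -1], [-1, -4.4, 5, 0, 0, 0, -1], [-1, -5.5, 5, 0, 0, 0, -1], [-1, -5.5, 5, 0, 0, 0, -1], [-1, -5.5, 5, 0, 0, 0, -1]]]}}

```text
time: 39.55
tcp_pos: [0.4945, -0.1753, 0.2109]
orientation: [0.033, -0.033, -0.706, 0.707]
ft_force: [1.0, 1.1, 0.1]
grip_width: -0.0001
```

Run:
```python
from h import *
p=snap("top","ao_t"); o=st()
find(p,"old_copy_mid",.036); find(p,"lid",.051); find(p,"mat_top",.006); find(p,"mug",.09); find(p,"tape_roll",.045)
p=snap("wrist","ao_w"); find(p,"old_copy_mid",.036); find(p,"mat_top",.006)
p=snap("scene","ao_s")
```

```text
t 39.6 tcp [ 0.4948 -0.1731  0.2107] F [-0.5  1.6 -0.3] w -0.0002
[[-0.996 -0.001 -0.09 ]
 [ 0.09   0.001 -0.996]
 [ 0.001 -1.    -0.   ]]
lid 0.68 [221.9, 153.0, 309.2, 208.6] 3868 ((561.186279296875, -10.656356811523438), (228.70556640625, 132.83834838867188), 85.34294128417969)
mat_top 0.72 [343.3, 223.4, 360.1, 263.0] 268 ((397.7745666503906, -274.92327880859375), (111.85110473632812, 29.822111129760742), 14.612494468688965)
mug 0.84 [153.0, 111.4, 193.0, 146.1] 907 ((696.9515380859375, 242.01768493652344), (105.23511505126953, 84.41400146484375), 82.06111907958984)
tape_roll 0.75 [340.6, 122.0, 373.2, 154.1] 549 ((699.5986328125, -280.9110412597656), (85.06473541259766, 100.65528106689453), 27.790267944335938)
old_copy_mid 0.77 [352.4, 170.3, 418.4, 239.7] 3973 ((433.58123779296875, -322.6233825683594), (72.65290832519531, 93.03013610839844), 85.09522247314453)
mat_top 0.64 [313.5, 134.1, 443.9, 263.6] 7708 ((431.4510498046875, -326.450439453125), (148.52867126464844, 149.0896453857422), 14.566896438598633)
```

View pics/ao_w.png

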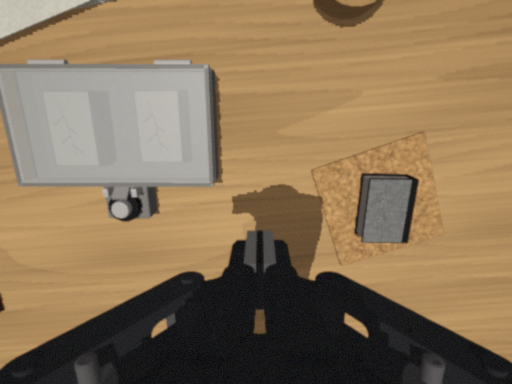

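View pics/ao_s.png

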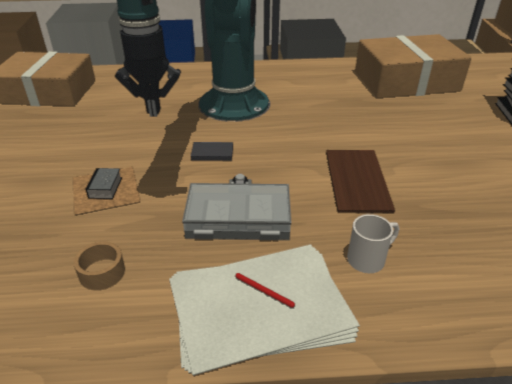

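The lid lies flat, matching its first shut position. The case holds the two stacks, and the old copy lies flat in mid-mat. The mug and tape roll are where they were. I hand in.

Run:
```python
from h import *
print(robot.hand_in())
```

```text
the job is handed in; nothing more can be done
None
```

The job is done as asked and handed in at about 40 s of the 210 s allowed. No verdict was reported.

I opened the case with the release button and laid the old sample copy flat in the middle of the cork mat. I then moved the three pocket books into the case one at a time, two stacked on the left and one on the right. There was no fourth book. Finally I swung the lid over from behind and pressed it shut.

**Last checks**
- **Lid:** it stayed shut after I lifted the gripper away. Its outline matches where it lay when shut at the start, within about 1 mm. There is no direct reading of the latch.
- **Books:** through the lid they show flat in their slots, and the pallet is empty.
- **Old copy:** it was within about 1 mm of the mat centre right after I put it down. The last network outline was rougher, with its centre about 4 mm off because it also took in the book's side face. In the picture it still lies mid-mat.
- **Mug and tape roll:** they are within about 3 mm of their first readings.

**What disagreed or went wrong**
- **Fingertip position:** the real fingertips sat about 19 to 25 mm behind the reported tool point.
- **Button press:** because of that, the press took several steps and ended at 43 N on the fingertips. The stated limit is 40 N for the arm and gripper body.
- **Second book:** the first grasp closed on top of the book instead of around it, with up to 25 N. The book did not move, and the second try held.

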